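Clamp a plaster figure in the thumbwheel jig

TASK

Pick up the plaster figure on the blue base and set it down square on the jig's aluminium plate, midway across its width, between the red fence and the orange jaw. Then, with a fingertip on the exposed rim of the yellow thumbwheel, roll the wheel until the jaw holds the base firmly against the fence, and let go; move the jaw only by the wheel, and never press on the wheel with more than 25 N. Do not drop or tip the figure or crush its base, and leave everything else where it stands.

Things in the scene. Friction and masses are not known exactly. Their poses are not given: they have to be found in the camera images.
- sculpture: Figure to clamp, 350 g: blue square wooden base 80 x 80 x 20 mm, white plaster figure in its middle. Origin: centre of the underside; z up; x, y along the base's sides. Its leg is a round column 26 mm thick, up to 120 mm (top 5 mm tapers). Two 12 mm thick arms leave it at 58 mm height to +x and -x, reaching 42 mm out and 88 mm up. Grip the leg from above, fingers closing along y, at 75 to 105 mm.
- jig: Holding jig, fixed to the table, placed and turned anew each time. Origin: underside of the plate at the middle of the bay where the figure goes; z up, y from the wheel to the fence. Aluminium plate 6 mm thick, x -50 to 50, y -185 to 70 mm. Grey wheel housing 60 (x) by 76 mm (y), centred at y = -122 mm, its top 44 mm above the origin.
- fence: The fixed red fence, 90 mm (x) by 14 mm (y) by 28 mm high, standing on the plate. Origin: the foot of its inner face, which looks to the jig's -y and lies at y = +48 mm in the jig frame. Axes as the jig's.
- jaw: Sliding orange jaw, 70 (x) by 14 mm (y), top 34 mm above the table; not to be touched. Origin: in its clamping face (looks to jig +y), level with the plate's top. Slides along jig y from -46 to -26 mm, 5 mm per radian of wheel; starts 0 to 4 mm from the open end, so the bay is 90 to 94 mm wide. Holds firmly from 4 N on; over 40 N crushes the base. The wheel's friction keeps up to 10 N.
- thumbwheel: Yellow thumbwheel, rubbery rim with black and white ribs, 40 mm across, 14 mm wide, upright in the housing's slot, axle along jig x. Origin: its centre, 30 mm above the table, at y = -122 mm in the jig frame; axes turn with it. Only the top 6 mm of rim stand out. It stays where left. Turning takes 2.5 N of pull at the rim, plus 0.25 N per newton of jaw force on the base.
- wheel_top (a point): Fixed jig point: highest point of the wheel's rim, 50 mm above the table; axes as the jig's. Rolling the top towards the fence (jig +y) closes the jaw. 40 to 57 mm of rim travel close it, so several strokes are needed, lifting the finger between. A finger pressing on the top with about 12 N carries it along; at 8 N it may slip.
- arch_figure: Bystander: plaster arch, 108 mm tall, on a bare wood base 80 x 80 x 20 mm. Origin: centre of the underside.
- flower_figure: Bystander: plaster flower with a 64 mm wide top, 104 mm tall, on a bare wood base 80 x 80 x 20 mm. Origin: centre of the underside.
- book: Bystander: thick book lying flat, 140 x 200 x 37 mm. Origin: centre of the underside.
- phone: Bystander: phone lying flat, 150 x 72 x 9 mm. Origin: centre of the underside.
- glue: Bystander: violet glue stick, 28 mm wide, 100 mm tall, upright. Origin: centre of the underside.
Mind the look-alikes: they are no part of the job. Leave any pink or purple look-alike of the sculpture alone.

How it is judged (in metres and radians):
On the way, in this order (a step that is already met when the one before it is completed fails the run):
1. the figure stands upright in the jig's bay, on the plate, let go (x of sculpture in the frame of jig between -0.02 and 0.02 m and y of sculpture in the frame of jig between -0.012 and 0.012 m and z of sculpture in the frame of jig below 0.009 m and angle between sculpture's own z axis and vertical below 0.05 rad and contact force between the fingers and sculpture below 0.1 N), for 0.2 s.
2. the wheel is rolled until the jaw presses the base against the fence with 4 N or more (contact force between jaw and sculpture above 4 N and contact force between fence and sculpture above 3 N), for 0.1 s.
At the end, for the whole second after the job is handed in: The figure stands upright (within 0.05 rad) on the jig's plate (underside less than 9 mm above the table), within 20 mm of the bay's middle along the jig's x, at rest, held between jaw (4 N or more) and fence (3 N or more) (all of step 2 and x of sculpture in the frame of jig between -0.02 and 0.02 m and z of sculpture in the frame of jig below 0.009 m and angle between sculpture's own z axis and vertical below 0.05 rad and linear speed of sculpture below 0.01 m/s); the robot touches nothing.
It fails at once if the wheel pressed with more than 25 N (contact force between any of the fingers, the arm and thumbwheel above 25 N).
It fails at once if the jaw touched by the robot (more than 2 N) (contact force between any of the fingers, the arm and jaw above 2 N).
It fails at once if the base crushed: the jaw bears on it with more than 40 N (contact force between jaw and sculpture above 40 N).
It fails at once if the figure tipped by more than 0.35 rad, or dropped or knocked (faster than 0.45 m/s while not held) (angle between sculpture's own z axis and vertical above 0.35 rad or (linear speed of sculpture above 0.45 m/s and contact force between the fingers and sculpture below 0.1 N)).
It fails at once if another thing moved by more than 30 mm (distance of any of arch_figure, flower_figure, book, phone, glue from where it was at the start of the episode above 0.03 m).
It also fails if it takes over 72 s, if anything falls off the work surface, if the arm or the gripper's body presses on something with over 40 N, if the wrist force passes 120 N, or if a joint passes its speed limit or range.

ROBOT

A 6-joint arm with a two-finger parallel gripper is mounted at the origin on the work surface. World frame = base frame: x ahead of the robot, y to its left, z up, the work surface at z = 0. Lengths are in mm, angles in rad, forces in N, time in s.
With the tool pointing down it reaches from about 400 to 925 mm from the base axis. Payload 12.5 kg.
Tool frame: the origin (TCP) lies on the centre line of the jaws, within the pads' length; the fingertips stand 19 mm ahead of it and the grasp point (between the pads) is the TCP; y points along the fingers, x is the direction in which the jaws open and shut, and the axes are right-handed (so a half turn about y gives the same grasp; the last joint's range is limited). The gripper opens to 95 mm and grips with 3 to 60 N. Pads are 20 mm wide; open, the fingers measure 119 mm over their backs; the gripper's body (75 mm by 180 mm) begins 59 mm behind the grasp point.
Start: joints at [-1.44, 0.491, 1.559, -0, 1.092, -0.106], TCP at [146.643, -607.569, 233.661] pointing down, gripper open.
Joint ranges: [-3.1, 3.1], [-0.84, 2.19], [0.05, 2.79], [-1.13, 4.28], [0.06, 2.93], [-2.69, 2.69]. Speed limits (rad/s): [2.22, 2.22, 2.79, 3.14, 3.14, 3.14].

INTERFACE

Orientations are given as [roll, pitch, yaw] about the fixed x, y, z axes, in that order (R = Rz(yaw) Ry(pitch) Rx(roll)).
In Python, from cell import env gives the robot as it stands. The module is installed in compiled form; this text tells all that it offers.
- The arm moves only by the tool move_arm, never from a script. Its argument "rows" is a list of rows, each an object of numbers: "tx", "ty", "tz": the shift along the tool's x, y, z in cm; "rx", "ry", "rz": the turn, a rotation vector about the tool's x, y, z in rad; "grip": the opening in per cent of the stroke, from 0 (shut) to 100 (fully open). In form: [{"tx": .., "ty": .., "tz": .., "rx": .., "ry": .., "rz": .., "grip": ..}, ...]. A call has 1 to 10 rows; each row shifts and turns the commanded pose from where the row before left it, along the tool's axes as they then stand; what a row does not reach is not made up. A row lasts 1/12 s, in which the tool goes at most 41.7 mm and 7.16 degrees, less where a joint would pass 70% of its speed; a pose out of reach is approached as far as the arm can. A call is refused whole if a number of a shift passes 4.17 or a number of a turn 0.125, either way. A call with a gripper value outside its range is refused whole. The fingers move at their own pace and stop on an object; the grip force is fixed at half the most. Time passes only in rows, so rows that do not move let the fingers close. It gives the time, the measured TCP pose, the force and the opening at its end, in the units of the state.
- env.state(): the state, without advancing time (a new reading comes with each control period).
- env.read_camera(name): name is "side" or "top" or "wrist"; returns (picture, depth): 480x640x3 uint8, blue, green, red; 480x640 float32, mm along the optical axis (not along the pixel's ray), 0 where there is no reading.
- env.calibration(name): a dict with "vertical_fov" (degrees; the focal length in pixels is half the picture's height over the tangent of half this angle, whatever the lens; pixels are square), "cx", "cy" (the principal point, pixels), "eye" and "rotation" of the camera in the world. Camera axes: x right, y up, looking along -z (the intrinsics and any distortion apply to the point x, -y, -z); pixel columns grow to the right and rows downward; lengths in mm; the calibration is good to about 2 mm. A picture is of the moment at which its call begins: read the wrist's pose just before it. calibration takes no time and is no camera call; for the wrist camera it gives the pose at the moment of the call.
- env.job_done(): hands the job in, once; it reports no verdict.
The state is a dict: "t": time; "joints": joint angles; "qvel": joint speeds; "tau": joint torques, N m; "eef_pos": TCP position; "tcp_rot": TCP orientation; "ft_force": force on the tool from outside, world axes, zero at the start; "moment": the same for the moment, N m; "opening": opening from 0.0 (shut) to 1.0 (fully open).
Only numpy, scipy, OpenCV 4.12 (cv2) and the standard library are available. Lean on these libraries where they do the work, as an engineer would, in place of code of your own. Each camera call takes 0.05 s, during which the arm holds its last target.

## Working session

There is one attempt and no reset: what is moved stays moved. The work goes in short steps, Python scripts to look and compute and a tool call to move; the robot and the scene stay as the last step left them, time stands still between calls to the robot, and variables do not carry over. Pictures are saved under pics/ and viewed, and the job is handed in when it is done.

Besides the shell and the picture viewer there is one more tool, called after "Request:" by a JSON object that holds its "name" and its "arguments". move_arm: Moves the arm, as the interface text tells. Its arguments: {"type":"object","properties":{"rows":{"type":"array"}},"required":["rows"]}

```bash
mkdir -p pics
cat > h.py <<'E'
import numpy as np, cv2
from cell import env
def K(c,shape=(480,640)):
    f=240/np.tan(np.radians(c["vertical_fov"])/2); return f,c["cx"],c["cy"]
E
python3 - <<'E'
from h import *
s=env.state(); print({k:np.round(v,3) for k,v in s.items()})
for n in ["side","top","wrist"]:
    c=env.calibration(n); print(n,c)
    p,d=env.read_camera(n); cv2.imwrite(f"pics/{n}0.png",p); np.savez(f"pics/{n}0.npz",p=p,d=d,**{k:np.array(v) for k,v in c.items()})
    print((d>0).mean(), d[d>0].min() if (d>0).any() else 0,d.max())
E
```

```text
{'t': np.float64(0.0), 'joints': array([-1.44 ,  0.492,  1.559, -0.   ,  1.092, -0.106]), 'qvel': array([-0.   ,  0.   , -0.001,  0.001, -0.001, -0.001]), 'tau': array([-3.0000e-03, -6.1265e+01, -2.5818e+01,  6.9000e-02,  4.8000e-02,
       -0.0000e+00]), 'eef_pos': array([ 146.606, -607.323,  233.084]), 'tcp_rot': array([-1.571e+00,  1.000e-03, -1.334e+00]), 'ft_force': array([-0.477, -0.112, -0.18 ]), 'moment': array([-0.019, -0.005,  0.065]), 'opening': np.float64(1.002)}
side {'vertical_fov': 55.334641765731305, 'cx': 312.0360046583621, 'cy': 236.93748701502258, 'eye': array([335.07666024, 932.36445955, 817.00625972]), 'rotation': array([ 0.94333493, -0.00693138, -2.84552473])}
0.996044921875 604.6835 3781.0747
top {'vertical_fov': 54.123204542796415, 'cx': 325.59665059999156, 'cy': 237.9327339018641, 'eye': array([ 366.50460296,  -32.2681413 , 1292.15302714]), 'rotation': array([ 2.09836683e-01, -1.12889052e-03, -1.50182884e+00])}
0.9960188802083333 474.55975 2276.9304
wrist {'vertical_fov': 62.4162232911729, 'cx': 315.9139057530835, 'cy': 236.12253611973185, 'eye': array([ 219.30818793, -590.20213842,  383.29191775]), 'rotation': array([-0.26775382,  0.0016085 , -1.33471058])}
0.9960091145833333 54.893463 1338.3596
```

View pics/top0.png

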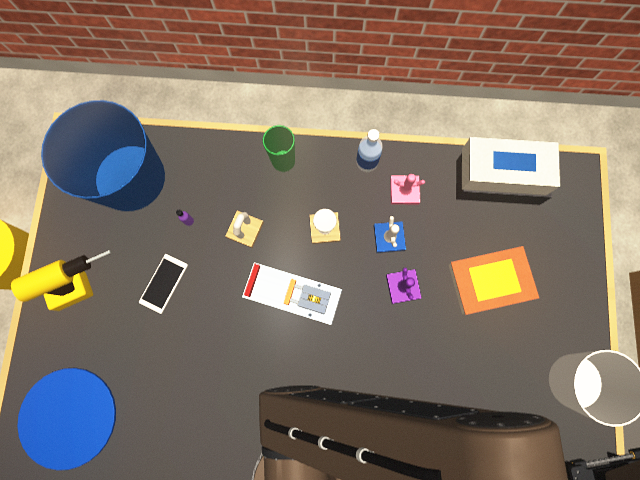

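View pics/side0.png

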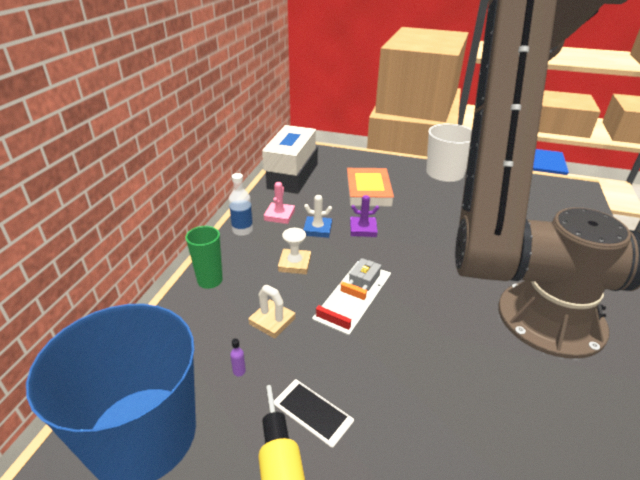

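View pics/wrist0.png

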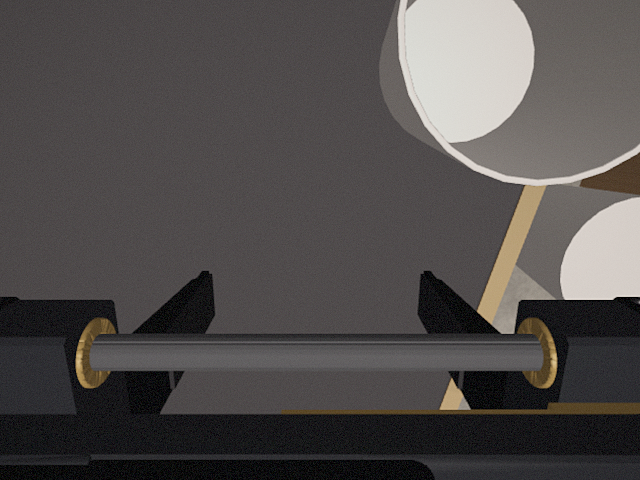

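```bash
cat >> h.py <<'E'
from scipy.spatial.transform import Rotation as R
def rays(c,uv):
    f,cx,cy=K(c); uv=np.atleast_2d(np.asarray(uv,float))
    v=np.c_[(uv[:,0]-cx)/f,-(uv[:,1]-cy)/f,-np.ones(len(uv))]
    return v@R.from_euler('xyz',np.ravel(c["rotation"])).as_matrix().T
def onplane(c,uv,z):
    r=rays(c,uv); e=np.ravel(c["eye"]); return e+r*((z-e[2])/r[:,2])[:,None]
def bydepth(c,uv,d):
    uv=np.atleast_2d(uv).astype(int); return np.ravel(c["eye"])+rays(c,uv)*d[uv[:,1],uv[:,0]][:,None]
def proj(c,P):
    f,cx,cy=K(c); q=(np.atleast_2d(P)-np.ravel(c["eye"]))@R.from_euler('xyz',np.ravel(c["rotation"])).as_matrix()
    return np.c_[cx+f*q[:,0]/-q[:,2],cy-f*q[:,1]/-q[:,2]]
def hsv(p,lo,hi): return cv2.inRange(cv2.cvtColor(p,cv2.COLOR_BGR2HSV),np.array(lo),np.array(hi))
def blobs(m,amin=30):
    n,l,s,ce=cv2.connectedComponentsWithStats(m); return [(l==i,s[i],ce[i]) for i in range(1,n) if s[i][4]>=amin]
def rect(P): # min area rect of xy points
    (c,wh,a)=cv2.minAreaRect(P[:,:2].astype(np.float32)); return np.round(c,1),np.round(wh,1),round(a,1)
E
python3 - <<'E'
from h import *
for n in ["top","side"]:
    z=np.load(f"pics/{n}0.npz"); p,d=z["p"],z["d"]; c={k:z[k] for k in ["vertical_fov","cx","cy","eye","rotation"]}
    print(n,"table check", np.round(bydepth(c,[[330,340] if n=="top" else [420,330]],d),1))
    for nm,lo,hi,zz,roi in [("blue",(100,150,60),(125,255,255),20,(360,420,210,260)if n=="top" else (295,340,210,240)),
        ("red",(0,150,60),(5,255,255),34,(235,270,255,305)if n=="top" else (310,360,300,335)),
        ("orange",(8,150,100),(20,255,255),34,(275,305,275,310)if n=="top" else (330,375,280,300)),
        ("yellow",(22,120,100),(35,255,255),47,(295,330,285,310)if n=="top" else (350,375,260,280))]:
        m=hsv(p,lo,hi); k=np.zeros_like(m); k[roi[2]:roi[3],roi[0]:roi[1]]=m[roi[2]:roi[3],roi[0]:roi[1]]
        for b,s,ce in blobs(k,15):
            v,u=np.nonzero(b); uv=np.c_[u,v]
            D=bydepth(c,uv,d); t=D[:,2]>np.percentile(D[:,2],90)-8
            print(nm,s,"ztop",np.percentile(D[:,2],90).round(1),rect(onplane(c,uv[t],zz)), D[t].mean(0).round(1))
    # plate
    m=hsv(p,(0,0,190),(180,60,255)); 
    for b,s,ce in blobs(m,800): print("white",s,ce)
E
```

```text
top table check [[362.1 -45.8   5.3]]
blue [374 222  32  30 545] ztop 22.1 (array([ 653.7, -191.1]), array([78. , 78.8]), 8.9) [ 649.3 -187.7   26.4]
red [244 264  16  33 185] ztop 35.7 (array([505.7, 175.6]), array([12.7, 86.2]), 76.5) [505.2 176.1  32.7]
yellow [309 295  12   8  47] ztop 50.4 (array([465.7,   4. ]), array([29.2, 14.9]), 75.7) [466.4   3.5  47.2]
white [    0    68   640   359 39097] [355.84331279 144.85817326]
white [ 242  262  100   63 2970] [293.63468013 293.61818182]
side table check [[303.4 139.    2.4]]
blue [305 217  26  20 277] ztop 22.2 (array([ 652.6, -185. ]), array([76. , 80.9]), 8.7) [ 648.7 -173.3   23.4]
red [316 306  35  23 337] ztop 35.1 (array([506.7, 182.1]), array([17.1, 89.7]), 75.5) [506.1 184.6  37.6]
orange [341 283  26  16 236] ztop 35.3 (array([481.3,  75.7]), array([19.8, 66.9]), 78.3) [479.7  82.7  39.8]
yellow [361 267   8   6  25] ztop 49.3 (array([466.4,  10.7]), array([23.8, 13.1]), 79.0) [466.6  13.7  47. ]
white [ 549   48   91   23 1363] [595.58107117  58.84152605]
white [ 428  105   46   76 2179] [450.33134465 148.06975677]
white [ 262  125  106   49 2010] [301.03283582 146.49303483]
white [ 566  162   74   52 1821] [611.5568369  185.21087315]
white [ 312  270   79   64 1433] [351.10607118 303.34612701]
white [267 379  87  68 975] [308.51692308 413.10051282]
```

Request:
{"name": "move_arm", "arguments": {"rows": [{"tx": -1.6, "tz": 3.27, "ty": -0.2}, {"tx": -1.6, "tz": 3.27, "ty": -0.2}, {"tx": -1.6, "tz": 3.27, "ty": -0.2}, {"tx": -1.6, "tz": 3.27, "ty": -0.2}, {"tx": -1.6, "tz": 3.27, "ty": -0.2}, {"tx": -1.6, "tz": 3.27, "ty": -0.2}, {"tx": -1.6, "tz": 3.27, "ty": -0.2}, {"tx": -1.6, "tz": 3.27, "ty": -0.2}, {"tx": -1.6, "tz": 3.27, "ty": -0.2}, {"tx": -1.6, "tz": 3.27}]}}

```text
validation failed for argument at $.ro...
```

Request:
{"name": "move_arm", "arguments": {"rows": [{"tx": -1.6, "tz": 3.27}, {"tx": -1.6, "tz": 3.27}, {"tx": -1.6, "tz": 3.27}, {"tx": -1.6, "tz": 3.27}, {"tx": -1.6, "tz": 3.27}, {"tx": -1.6, "tz": 3.27}, {"tx": -1.6, "tz": 3.27}, {"tx": -1.6, "tz": 2.5}, {"ry": 0.08}, {}]}}

```text
validation failed for argument at $.ro...
```

```bash
cat >> h.py <<'E'
def st():
    s=env.state(); print("t",s["t"].round(2),"pos",np.round(s["eef_pos"],1),"rot",np.round(s["tcp_rot"],4),"F",np.round(s["ft_force"],1),"op",round(float(s["opening"]),3),"q",np.round(s["joints"],2)); return s
def snap(n,tag):
    c=env.calibration(n); p,d=env.read_camera(n); cv2.imwrite(f"pics/{tag}.png",p); np.savez(f"pics/{tag}.npz",p=p,d=d,**{k:np.array(v) for k,v in c.items()}); return c,p,d
def load(tag):
    z=np.load(f"pics/{tag}.npz"); return {k:z[k] for k in ["vertical_fov","cx","cy","eye","rotation"]},z["p"],z["d"]
E
python3 -c "
from h import *
st(); snap('wrist','w1')"
```

```text
Traceback (most recent call last):
  File "h.py", line 23, in st
    s=env.state(); print("t",s["t"].round(2),"pos",np.round(s["eef_pos"],1),"rot",np.round(s["tcp_rot"],4),"F",np.round(s["ft_force"],1),"op",round(float(s["opening"]),3),"q",np.round(s["joints"],2)); return s
                             ^^^^^^^^^^^^
AttributeError: 'float' object has no attribute 'round'
```

Request:
{"name": "move_arm", "arguments": {"rows": [{"tx": -1.6, "ty": -0.2, "tz": 3.27, "rx": 0, "ry": 0, "rz": 0, "grip": 100}, {"tx": -1.6, "ty": -0.2, "tz": 3.27, "rx": 0, "ry": 0, "rz": 0, "grip": 100}, {"tx": -1.6, "ty": -0.2, "tz": 3.27, "rx": 0, "ry": 0, "rz": 0, "grip": 100}, {"tx": -1.6, "ty": -0.2, "tz": 3.27, "rx": 0, "ry": 0, "rz": 0, "grip": 100}, {"tx": -1.6, "ty": -0.2, "tz": 3.27, "rx": 0, "ry": 0, "rz": 0, "grip": 100}, {"tx": -1.6, "ty": -0.2, "tz": 3.27, "rx": 0, "ry": 0, "rz": 0, "grip": 100}, {"tx": -1.6, "ty": -0.2, "tz": 3.27, "rx": 0, "ry": 0, "rz": 0, "grip": 100}, {"tx": -1.6, "ty": -0.2, "tz": 3.27, "rx": 0, "ry": 0, "rz": 0, "grip": 100}, {"tx": -1.6, "ty": -0.2, "tz": 3.27, "rx": 0, "ry": 0, "rz": 0, "grip": 100}]}}

```text
t: 0.9
eef_pos: [400.0, -397.2, 251.7]
tcp_rot: [-1.571, 0.0, -1.334]
ft_force: [-0.2, -0.9, -0.2]
opening: 1.0
```

```bash
sed -i 's/s\["t"\].round(2)/round(float(s["t"]),2)/' h.py
python3 -c "
from h import *
st()"
```

```text
t 0.9 pos [ 400.  -397.2  251.7] rot [-1.5709e+00  1.0000e-04 -1.3341e+00] F [-0.2 -0.9 -0.2] op 1.0 q [-0.9   0.39  1.69 -0.    1.07  0.44]
```

Request:
{"name": "move_arm", "arguments": {"rows": [{"tx": -1.8, "ty": 0, "tz": 3.6, "rx": 0, "ry": 0, "rz": 0, "grip": 100}, {"tx": -1.8, "ty": 0, "tz": 3.6, "rx": 0, "ry": 0, "rz": 0, "grip": 100}, {"tx": -1.8, "ty": 0, "tz": 3.6, "rx": 0, "ry": 0, "rz": 0, "grip": 100}, {"tx": -1.8, "ty": 0, "tz": 3.6, "rx": 0, "ry": 0, "rz": 0, "grip": 100}, {"tx": -1.8, "ty": 0, "tz": 3.6, "rx": 0, "ry": 0, "rz": 0, "grip": 100}, {"tx": -1.8, "ty": 0, "tz": 3.6, "rx": 0, "ry": 0, "rz": 0, "grip": 100}, {"tx": -1.8, "ty": 0, "tz": 3.6, "rx": 0, "ry": 0, "rz": 0, "grip": 100}, {"tx": -1.8, "ty": 0, "tz": 3.6, "rx": 0, "ry": 0.08, "rz": 0, "grip": 100}, {"tx": 0, "ty": 0, "tz": 0, "rx": 0, "ry": 0, "rz": 0, "grip": 100}, {"tx": 0, "ty": 0, "tz": 0, "rx": 0, "ry": 0, "rz": 0, "grip": 100}]}}

```text
t: 1.73
eef_pos: [646.0, -189.3, 250.7]
tcp_rot: [-1.572, 0.0, -1.411]
ft_force: [-0.2, 0.1, 0.3]
opening: 1.001
```

```bash
python3 -c "
from h import *
st(); snap('wrist','w1')"
```

```text
t 1.73 pos [ 646.  -189.3  250.7] rot [-1.5719e+00  5.0000e-04 -1.4109e+00] F [-0.2  0.1  0.3] op 1.001 q [-0.38  0.55  1.41 -0.    1.19  1.03]
```

View pics/w1.png

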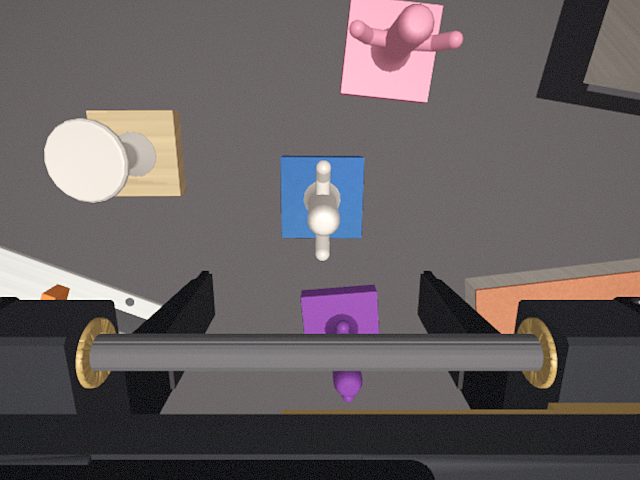

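Run:
```python
from h import *
c,p,d=load("w1")
m=hsv(p,(100,120,50),(125,255,255)); m[:140]=0;m[260:]=0
b=max(blobs(m),key=lambda x:x[1][4]); v,u=np.nonzero(b[0]); uv=np.c_[u,v]
D=bydepth(c,uv,d); print(np.percentile(D[:,2],[5,50,95]))
e=cv2.convexHull(uv).reshape(-1,2); e=cv2.minAreaRect((uv).astype(np.float32)); print(e)
r=rect(onplane(c,uv,20)); print(r)
# white pixels in region: leg top
w=hsv(p,(0,0,150),(180,90,255)); w[:150]=0;w[270:]=0;w[:,:285]=0;w[:,:][:,365:]=0
v,u=np.nonzero(w); D=bydepth(c,np.c_[u,v],d); 
for lo,hi in [(20,60),(60,85),(85,100),(100,112),(112,125)]:
    k=(D[:,2]>lo)&(D[:,2]<hi); print(lo,hi,k.sum(),D[k].mean(0).round(1) if k.any() else '', D[k].min(0).round(0) if k.any() else '',D[k].max(0).round(0) if k.any() else '')
print(proj(c,[[653,-188,20]]))
```

```text
[17.63437674 19.11502736 20.47997496]
((322.0, 196.5), (81.0, 82.0), 90.0)
(array([ 655.4, -193.1]), array([79.4, 79.5]), 9.1)
20 60 297 [ 660.9 -192.2   29. ] [ 642. -213.   20.] [ 691. -175.   60.]
60 85 615 [ 657.7 -193.1   74.5] [ 614. -204.   60.] [ 695. -182.   85.]
85 100 239 [ 659.3 -193.3   87.6] [ 614. -204.   85.] [ 695. -182.  100.]
100 112 69 [ 662.9 -195.6  108.5] [ 644. -205.  101.] [ 667. -181.  112.]
112 125 775 [ 655.5 -192.8  117.3] [ 643. -205.  112.] [ 666. -181.  121.]
[[315.95112128 199.24304215]]
```

Request:
{"name": "move_arm", "arguments": {"rows": [{"tx": 0.51, "ty": 2.0, "tz": 0.87, "rx": 0, "ry": 0, "rz": 0, "grip": 100}, {"tx": 0, "ty": 3.0, "tz": 0, "rx": 0, "ry": 0, "rz": 0, "grip": 100}, {"tx": 0, "ty": 3.0, "tz": 0, "rx": 0, "ry": 0, "rz": 0, "grip": 100}, {"tx": 0, "ty": 3.0, "tz": 0, "rx": 0, "ry": 0, "rz": 0, "grip": 100}, {"tx": 0, "ty": 3.0, "tz": 0, "rx": 0, "ry": 0, "rz": 0, "grip": 60}, {"tx": 0, "ty": 1.87, "tz": 0, "rx": 0, "ry": 0, "rz": 0, "grip": 50}, {"tx": 0, "ty": 0, "tz": 0, "rx": 0, "ry": 0, "rz": 0, "grip": 45}]}}

```text
t: 2.37
eef_pos: [651.8, -195.4, 88.9]
tcp_rot: [-1.577, 0.003, -1.415]
ft_force: [-0.7, 0.1, -0.6]
opening: 0.842
```

Request:
{"name": "move_arm", "arguments": {"rows": [{"tx": 0, "ty": 0, "tz": 0, "rx": 0, "ry": 0, "rz": 0, "grip": 36}, {"tx": 0, "ty": 0, "tz": 0, "rx": 0, "ry": 0, "rz": 0, "grip": 33}, {"tx": 0, "ty": 0, "tz": 0, "rx": 0, "ry": 0, "rz": 0, "grip": 30}, {"tx": 0, "ty": 0, "tz": 0, "rx": 0, "ry": 0, "rz": 0, "grip": 25}, {"tx": 0, "ty": 0, "tz": 0, "rx": 0, "ry": 0, "rz": 0, "grip": 0}, {"tx": 0, "ty": 0, "tz": 0, "rx": 0, "ry": 0, "rz": 0, "grip": 0}, {"tx": 0, "ty": 0, "tz": 0, "rx": 0, "ry": 0, "rz": 0, "grip": 0}, {"tx": 0, "ty": 0, "tz": 0, "rx": 0, "ry": 0, "rz": 0, "grip": 0}]}}

```text
t: 3.03
eef_pos: [654.6, -194.6, 93.1]
tcp_rot: [-1.571, -0.0, -1.414]
ft_force: [-0.7, 3.2, 3.1]
opening: 0.288
```

```bash
python3 -c "
from h import *
st(); snap('wrist','w2')"
```

```text
t 3.03 pos [ 654.6 -194.6   93.1] rot [-1.5707e+00 -1.0000e-04 -1.4139e+00] F [-0.7  3.2  3.1] op 0.288 q [-0.39  0.72  1.53  0.    0.89  1.03]
```

View pics/w2.png

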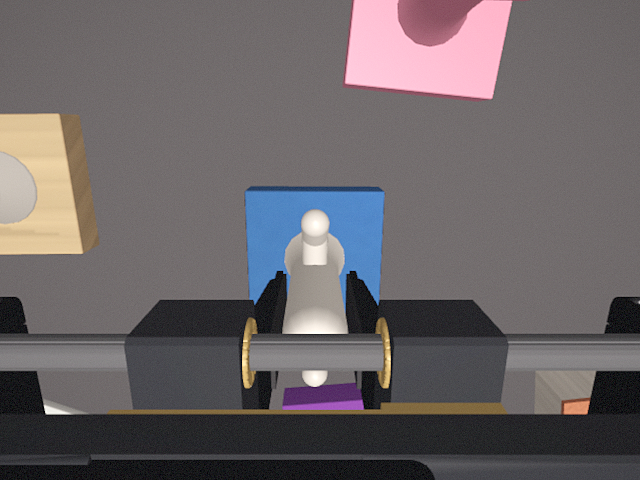

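Request:
{"name": "move_arm", "arguments": {"rows": [{"tx": 0, "ty": 0, "tz": 0, "rx": 0, "ry": 0, "rz": 0, "grip": 0}, {"tx": 0, "ty": -0.5, "tz": 0, "rx": 0, "ry": 0, "rz": 0, "grip": 0}, {"tx": 0, "ty": -1.5, "tz": 0, "rx": 0, "ry": 0, "rz": 0, "grip": 0}, {"tx": 0, "ty": -2.5, "tz": 0, "rx": 0, "ry": 0, "rz": 0, "grip": 0}, {"tx": 0, "ty": -3, "tz": 0, "rx": 0, "ry": 0, "rz": 0, "grip": 0}, {"tx": 0, "ty": -3, "tz": 0, "rx": 0, "ry": 0, "rz": 0, "grip": 0}, {"tx": 0, "ty": -3, "tz": 0, "rx": 0, "ry": 0, "rz": 0, "grip": 0}, {"tx": 0, "ty": -2, "tz": 0, "rx": 0, "ry": 0, "rz": 0, "grip": 0}, {"tx": 0, "ty": -1, "tz": 0, "rx": 0, "ry": 0, "rz": 0, "grip": 0}, {"tx": 0, "ty": 0, "tz": 0, "rx": 0, "ry": 0, "rz": 0, "grip": 0}]}}

```text
t: 3.92
eef_pos: [654.9, -194.9, 260.1]
tcp_rot: [-1.568, -0.002, -1.414]
ft_force: [-0.3, 0.3, -3.5]
opening: 0.268
```

```bash
python3 -c "
from h import *
st(); snap('wrist','w3');snap('top','t3')"
```

```text
t 3.92 pos [ 654.9 -194.9  260.1] rot [-1.5679 -0.0019 -1.414 ] F [-0.3  0.3 -3.5] op 0.268 q [-0.39  0.55  1.37 -0.    1.21  1.03]
```

View pics/w3.png

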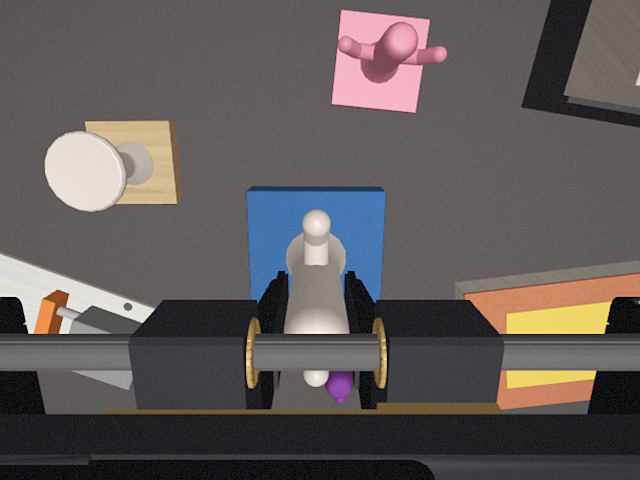

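View pics/t3.png

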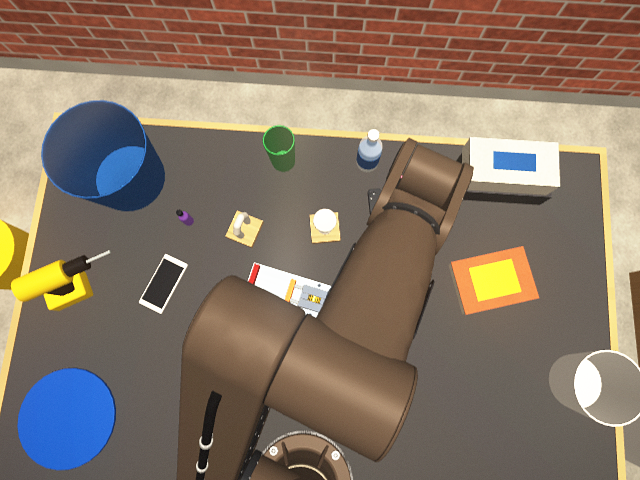

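Request:
{"name": "move_arm", "arguments": {"rows": [{"tx": -1.0, "ty": 0, "tz": -0.5, "rx": 0, "ry": 0, "rz": 0, "grip": 0}, {"tx": -2.0, "ty": 0, "tz": -1, "rx": 0, "ry": 0, "rz": 0, "grip": 0}, {"tx": -3.0, "ty": 0, "tz": -1.5, "rx": 0, "ry": 0, "rz": 0, "grip": 0}, {"tx": -3.0, "ty": 0, "tz": -1.5, "rx": 0, "ry": 0, "rz": 0, "grip": 0}, {"tx": -3.0, "ty": 0, "tz": -1.5, "rx": 0, "ry": 0, "rz": 0, "grip": 0}, {"tx": -3.0, "ty": 0, "tz": -1.5, "rx": 0, "ry": 0, "rz": 0, "grip": 0}, {"tx": -3.0, "ty": 0, "tz": -1.5, "rx": 0, "ry": 0, "rz": 0, "grip": 0}, {"tx": -3.0, "ty": 0, "tz": -1.5, "rx": 0, "ry": 0, "rz": 0, "grip": 0}, {"tx": -3.0, "ty": 0, "tz": -1.5, "rx": 0, "ry": 0, "rz": 0, "grip": 0}, {"tx": -3.0, "ty": 0, "tz": -1.5, "rx": 0, "ry": 0, "rz": 0, "grip": 0}]}}

```text
t: 4.85
eef_pos: [476.6, 52.4, 256.6]
tcp_rot: [-1.573, 0.0, -1.414]
ft_force: [0.5, 0.3, -2.7]
opening: 0.268
```

Request:
{"name": "move_arm", "arguments": {"rows": [{"tx": -3.0, "ty": 0, "tz": -1.5, "rx": 0, "ry": 0, "rz": 0, "grip": 0}, {"tx": -3.0, "ty": 0, "tz": -1.5, "rx": 0, "ry": 0, "rz": 0, "grip": 0}, {"tx": -3.0, "ty": 0, "tz": -1.5, "rx": 0, "ry": 0, "rz": 0, "grip": 0}, {"tx": -1.2, "ty": 0, "tz": -0.9, "rx": 0, "ry": 0.04, "rz": 0, "grip": 0}, {"tx": 0, "ty": 0, "tz": 0, "rx": 0, "ry": 0.08, "rz": 0, "grip": 0}, {"tx": 0, "ty": 0, "tz": 0, "rx": 0, "ry": 0.08, "rz": 0, "grip": 0}, {"tx": 0, "ty": 0, "tz": 0, "rx": 0, "ry": 0.08, "rz": 0, "grip": 0}, {"tx": 0, "ty": 0, "tz": 0, "rx": 0, "ry": 0.08, "rz": 0, "grip": 0}, {"tx": 0, "ty": 0, "tz": 0, "rx": 0, "ry": 0.033, "rz": 0, "grip": 0}, {"tx": 0, "ty": 0, "tz": 0, "rx": 0, "ry": 0, "rz": 0, "grip": 0}]}}

```text
t: 5.68
eef_pos: [408.5, 143.3, 256.8]
tcp_rot: [-1.573, -0.001, -1.808]
ft_force: [0.1, 0.1, -3.4]
opening: 0.268
```

```bash
python3 -c "
from h import *
st(); snap('wrist','w4')"
```

```text
t 5.68 pos [408.5 143.3 256.8] rot [-1.5729e+00 -1.0000e-03 -1.8082e+00] F [ 0.1  0.1 -3.4] op 0.268 q [ 0.18  0.19  1.97 -0.    0.99  1.99]
```

View pics/w4.png

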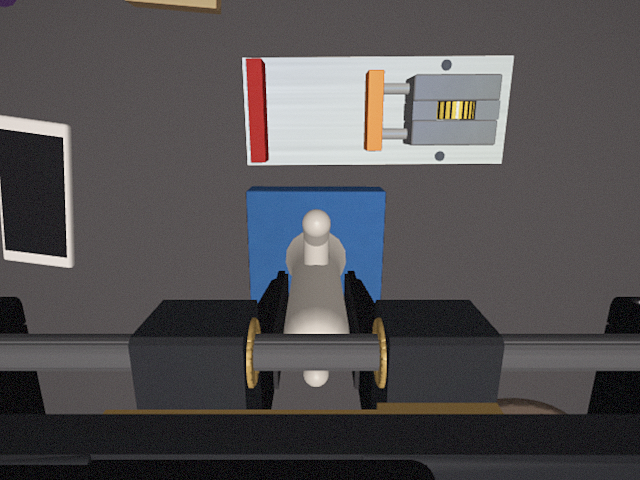

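Run:
```python
from h import *
c,p,d=load("w4")
roi=np.zeros((480,640),np.uint8); roi[40:178,225:530]=1
dark=p.max(2)<105
g=cv2.cvtColor(p,cv2.COLOR_BGR2GRAY)
m=((p.max(2)>110)&(roi>0)).astype(np.uint8)*255
m=cv2.morphologyEx(m,cv2.MORPH_CLOSE,np.ones((25,25)))
def show(nm,m,z,amin=60):
    b=max(blobs(m,amin),key=lambda x:x[1][4]); v,u=np.nonzero(b[0]); uv=np.c_[u,v]
    D=bydepth(c,uv,d); P=onplane(c,uv,z)
    print(nm,b[1],"z",np.percentile(D[:,2],[5,50,95]).round(1),rect(P)); return uv,D
show("plate",m,6)
for nm,lo,hi in [("red",(0,120,60),(6,255,255)),("red2",(174,120,60),(180,255,255)),("orange",(8,130,100),(18,255,255)),("yellow",(22,100,80),(35,255,255))]:
    mm=hsv(p,lo,hi)*roi
    if not mm.any(): continue
    v,u=np.nonzero(mm); D=bydepth(c,np.c_[u,v],d); zt=np.percentile(D[:,2],95)
    k=D[:,2]>zt-4; q=np.zeros_like(mm); q[v[k],u[k]]=255
    show(nm,q,{"red":34,"red2":34,"orange":34,"yellow":48}[nm],20)
    print("   D mean",D[k].mean(0).round(1),"ztop",zt.round(1))
# housing top by depth
v,u=np.nonzero(roi); D=bydepth(c,np.c_[u,v],d); k=(D[:,2]>40)&(D[:,2]<47); q=np.zeros_like(roi); q[v[k],u[k]]=255
show("housing",q,44)
# base of held figure
mm=hsv(p,(100,120,50),(125,255,255)); mm[:170]=0; mm[310:]=0
b=max(blobs(mm),key=lambda x:x[1][4]); v,u=np.nonzero(b[0]); D=bydepth(c,np.c_[u,v],d)
top=D[:,2]>np.median(D[:,2])-6
print("base z",np.percentile(D[:,2],[5,50,95]).round(1))
uv=np.c_[u,v][top]; zz=np.median(D[top,2]); P=onplane(c,uv,zz)
# far edge: topmost rows each column
cols=np.arange(260,375,5); e=np.array([[x,uv[uv[:,0]==x][:,1].min()] for x in cols]); E=onplane(c,e,zz); f=np.polyfit(E[:,1],E[:,0],1); print("far edge mid",E.mean(0).round(1),"angle",np.degrees(np.arctan2(*(E[-1]-E[0])[[1,0]])).round(2))
rows=np.arange(200,300,5); 
for nm,fn in (("L",min),("R",max)):
    e=np.array([[fn(uv[uv[:,1]==y][:,0]),y] for y in rows]); E=onplane(c,e,zz); dd=E[0]-E[-1]; print(nm,"ang",np.degrees(np.arctan2(dd[1],dd[0])).round(2),E.mean(0).round(1))
```

```text
plate [  242    55   273   111 28712] z [ 3.9  5.8 43.8] (array([481. ,  66.2]), array([254.7, 100.2]), 76.8)
red [ 246   59   20  103 1501] z [31.8 33.1 34.4] (array([506.6, 174.9]), array([13.3, 87.5]), 76.8)
   D mean [508.  174.6  34.6] ztop 34.4Traceback (most recent call last):
  File "<stdin>", line 18, in <module>
  File "<stdin>", line 9, in show
ValueError: max() iterable argument is empty
```

Run:
```python
from h import *
c,p,d=load("w4")
roi=np.zeros((480,640),np.uint8); roi[40:178,225:530]=1
J=np.array([494.05,121.9]); a=np.radians(76.8); jy=np.array([np.cos(a),np.sin(a)]); jx=np.array([jy[1],-jy[0]])
tj=lambda P:np.c_[(P[:,:2]-J)@jx,(P[:,:2]-J)@jy]
v,u=np.nonzero(roi); D=bydepth(c,np.c_[u,v],d); T=tj(D)
def s(nm,k): print(nm,k.sum(),"x",np.percentile(T[k,0],[2,98]).round(1),"y",np.percentile(T[k,1],[2,98]).round(1),"z",np.percentile(D[k,2],[2,50,98]).round(1))
H=cv2.cvtColor(p,cv2.COLOR_BGR2HSV)[v,u]
s("orange",(H[:,0]>8)&(H[:,0]<19)&(H[:,1]>130)&(H[:,2]>100)&(D[:,2]>28))
s("housing",(D[:,2]>41.5)&(D[:,2]<45)&(H[:,1]<60))
s("yellow",(H[:,0]>19)&(H[:,0]<36)&(H[:,1]>100)&(D[:,2]>42))
s("red",((H[:,0]<6)|(H[:,0]>174))&(H[:,1]>130)&(D[:,2]>28))
mm=hsv(p,(100,120,50),(125,255,255)); mm[:170]=0; mm[310:]=0
b=max(blobs(mm),key=lambda x:x[1][4]); v,u=np.nonzero(b[0]); D=bydepth(c,np.c_[u,v],d)
print("base z",np.percentile(D[:,2],[5,50,95]).round(1))
zz=np.median(D[D[:,2]>np.median(D[:,2])-6,2]); uv=np.c_[u,v][D[:,2]>zz-6]
rows=np.arange(200,265,5); M=[]
for nm,fn in (("L",min),("R",max)):
    e=np.array([[fn(uv[uv[:,1]==y][:,0])+(0 if fn is min else 1),y] for y in rows]); E=onplane(c,e,zz); dd=E[0]-E[-1]; M.append(E.mean(0)); print(nm,"ang",np.degrees(np.arctan2(dd[1],dd[0])).round(2),E.mean(0).round(1))
cols=np.arange(260,375,5); e=np.array([[x,uv[uv[:,0]==x][:,1].min()] for x in cols]); E=onplane(c,e,zz); print("far",E.mean(0).round(1),E[0].round(1),E[-1].round(1),"width",np.linalg.norm(M[0]-M[1]).round(1))
far=E.mean(0)[:2]; ax=(lambda t:np.array([np.cos(t),np.sin(t)]))(-1.8082+np.pi/2)
print("base centre ~",(far-40*ax).round(1), "tcp",env.state()["eef_pos"].round(1))
```

```text
orange 1238 x [-32.7  33.3] y [-58.8 -45.5] z [31.5 33.2 34.8]
housing 5132 x [-29.   28.4] y [-157.5  -84.8] z [41.7 43.  44.6]
yellow 429 x [-7.   6.3] y [-135.4 -106. ] z [42.4 47.3 50.1]
red 1542 x [-41.9  42.6] y [48.4 61. ] z [30.3 33.1 34.8]
base z [179.6 183.2 184.3]
L ang -14.42 [434.2 177.9 183.2]
R ang -13.81 [415.5 100.9 183.2]
far [447.9 134.3 183.2] [455.2 164.7 183.2] [440.5 104.  183.2] width 79.3
base centre ~ [409.  143.7] tcp [408.7 143.3 257. ]
```

Request:
{"name": "move_arm", "arguments": {"rows": [{"tx": 0, "ty": 0, "tz": 1.0, "rx": 0, "ry": -0.01, "rz": 0, "grip": 0}, {"tx": 0, "ty": 0, "tz": 2.0, "rx": 0, "ry": 0, "rz": 0, "grip": 0}, {"tx": 0.06, "ty": 0, "tz": 2.5, "rx": 0, "ry": 0, "rz": 0, "grip": 0}, {"tx": 0, "ty": 0, "tz": 2.29, "rx": 0, "ry": 0, "rz": 0, "grip": 0}, {"tx": 0, "ty": 1.0, "tz": 1.0, "rx": 0, "ry": 0, "rz": 0, "grip": 0}, {"tx": 0, "ty": 2.5, "tz": 0, "rx": 0, "ry": 0, "rz": 0, "grip": 0}, {"tx": 0, "ty": 3.0, "tz": 0, "rx": 0, "ry": 0, "rz": 0, "grip": 0}, {"tx": 0, "ty": 3.0, "tz": 0, "rx": 0, "ry": 0, "rz": 0, "grip": 0}, {"tx": 0, "ty": 1.0, "tz": 0, "rx": 0, "ry": 0, "rz": 0, "grip": 0}, {"tx": 0, "ty": 0, "tz": 0, "rx": 0, "ry": 0, "rz": 0, "grip": 0}]}}

```text
t: 6.57
eef_pos: [494.0, 122.6, 150.4]
tcp_rot: [-1.576, -0.002, -1.796]
ft_force: [0.5, -0.8, -2.4]
opening: 0.273
```

Request:
{"name": "move_arm", "arguments": {"rows": [{"tx": 0, "ty": 0, "tz": 0, "rx": 0, "ry": 0, "rz": 0, "grip": 0}]}}

```text
t: 6.65
eef_pos: [495.5, 122.9, 153.1]
tcp_rot: [-1.571, -0.0, -1.796]
ft_force: [0.2, 0.2, -2.1]
opening: 0.269
```

```bash
python3 -c "
from h import *
st(); snap('wrist','w5'); snap('side','s5')"
```

```text
t 6.65 pos [495.5 122.9 153.1] rot [-1.5714e+00 -3.0000e-04 -1.7965e+00] F [ 0.2  0.2 -2.1] op 0.269 q [ 0.11  0.44  1.93 -0.    0.78  1.91]
```

View pics/w5.png

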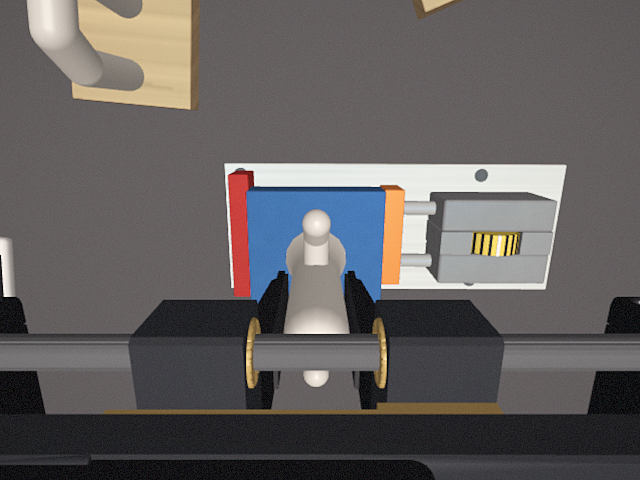

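View pics/s5.png

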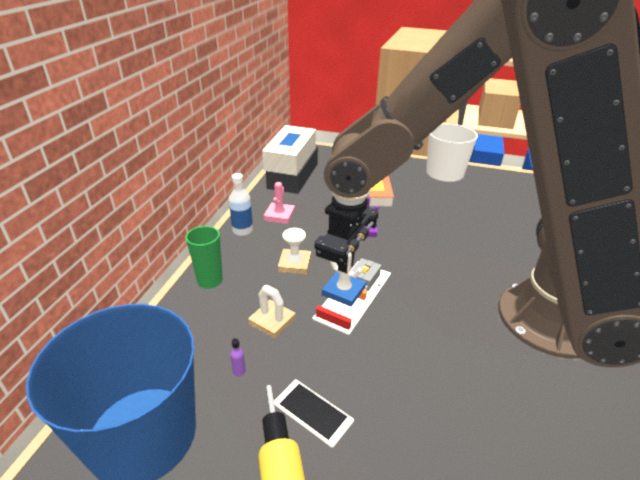

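Run:
```python
from h import *
c,p,d=load("w5")
J=np.array([494.05,121.9]); a=np.radians(76.8); jy=np.array([np.cos(a),np.sin(a)]); jx=np.array([jy[1],-jy[0]])
tj=lambda P:np.c_[(P[:,:2]-J)@jx,(P[:,:2]-J)@jy]
H=hsv(p,(100,120,50),(125,255,255)); H[:180]=0;H[262:]=0;H[:,:240]=0;H[:,392:]=0
def edges(m,z,nm,rows):
    for f,n,o in ((min,"L",0),(max,"R",1)):
        e=np.array([[f(np.nonzero(m[y])[0])+o,y] for y in rows]); T=tj(onplane(c,e,z)); q=np.polyfit(T[:,0],T[:,1],1); print(nm,n,"y mean",T[:,1].mean().round(1),"slope deg",np.degrees(np.arctan(q[0])).round(2))
v,u=np.nonzero(H); D=bydepth(c,np.c_[u,v],d); zb=np.percentile(D[:,2],60); print("base top",zb)
B=np.zeros_like(H); k=abs(D[:,2]-zb)<5; B[v[k],u[k]]=255
edges(B,zb,"base",range(195,262,4))
T=tj(onplane(c,[[x,np.nonzero(B[:,x])[0].min()] for x in range(260,375,5)],zb)); print("far x",T[:,0].mean().round(1))
O=hsv(p,(8,130,140),(19,255,255)); O[:180]=0;O[290:]=0;O[:,:375]=0;O[:,410:]=0
v,u=np.nonzero(O); D=bydepth(c,np.c_[u,v],d); print("jaw z",np.percentile(D[:,2],[5,50,95]).round(1)); edges(O,34,"jaw",range(200,260,5))
Rd=hsv(p,(0,130,60),(6,255,255)); Rd[:165]=0;Rd[300:]=0;Rd[:,:220]=0;Rd[:,260:]=0
edges(Rd,34,"fence",range(190,280,5))
```

```text
base top 79.63557597923433
base L y mean 40.8 slope deg -0.02
base R y mean -38.0 slope deg 0.03
far x 41.5
jaw z [31.1 33.  34.2]
jaw L y mean -46.7 slope deg -0.09
jaw R y mean -59.3 slope deg 0.06
fence L y mean 60.8 slope deg 0.03
fence R y mean 49.5 slope deg -0.29
```

Request:
{"name": "move_arm", "arguments": {"rows": [{"tx": 0, "ty": 1.0, "tz": 0, "rx": 0, "ry": 0, "rz": 0, "grip": 0}, {"tx": 0, "ty": 1.5, "tz": 0, "rx": 0, "ry": 0, "rz": 0, "grip": 0}, {"tx": 0, "ty": 1.5, "tz": 0, "rx": 0, "ry": 0, "rz": 0, "grip": 0}, {"tx": 0, "ty": 0.7, "tz": 0, "rx": 0, "ry": 0, "rz": 0, "grip": 0}, {"tx": 0, "ty": 0.2, "tz": 0, "rx": 0, "ry": 0, "rz": 0, "grip": 0}, {"tx": 0, "ty": 0.1, "tz": 0, "rx": 0, "ry": 0, "rz": 0, "grip": 0}, {"tx": 0, "ty": 0, "tz": 0, "rx": 0, "ry": 0, "rz": 0, "grip": 0}, {"tx": 0, "ty": 0, "tz": 0, "rx": 0, "ry": 0, "rz": 0, "grip": 0}]}}

```text
t: 7.42
eef_pos: [495.6, 122.9, 103.5]
tcp_rot: [-1.57, 0.0, -1.797]
ft_force: [0.3, 0.1, -2.8]
opening: 0.273
```

Request:
{"name": "move_arm", "arguments": {"rows": [{"tx": 0, "ty": 0.15, "tz": 0, "rx": 0, "ry": 0, "rz": 0, "grip": 0}, {"tx": 0, "ty": 0.1, "tz": 0, "rx": 0, "ry": 0, "rz": 0, "grip": 0}, {"tx": 0, "ty": 0.05, "tz": 0, "rx": 0, "ry": 0, "rz": 0, "grip": 0}, {"tx": 0, "ty": 0, "tz": 0, "rx": 0, "ry": 0, "rz": 0, "grip": 0}, {"tx": 0, "ty": 0, "tz": 0, "rx": 0, "ry": 0, "rz": 0, "grip": 0}]}}

```text
t: 7.83
eef_pos: [495.3, 122.8, 99.9]
tcp_rot: [-1.571, -0.0, -1.797]
ft_force: [-0.2, 0.9, -3.3]
opening: 0.269
```

Request:
{"name": "move_arm", "arguments": {"rows": [{"tx": 0, "ty": 0.05, "tz": 0, "rx": 0, "ry": 0, "rz": 0, "grip": 0}, {"tx": 0, "ty": 0.0, "tz": 0, "rx": 0, "ry": 0, "rz": 0, "grip": 0}, {"tx": 0, "ty": 0, "tz": 0, "rx": 0, "ry": 0, "rz": 0, "grip": 0}]}}

```text
t: 8.08
eef_pos: [495.3, 122.8, 99.4]
tcp_rot: [-1.571, -0.0, -1.797]
ft_force: [-0.2, 0.3, -4.2]
opening: 0.269
```

Request:
{"name": "move_arm", "arguments": {"rows": [{"tx": 0, "ty": 0.05, "tz": 0, "rx": 0, "ry": 0, "rz": 0, "grip": 0}, {"tx": 0, "ty": 0.0, "tz": 0, "rx": 0, "ry": 0, "rz": 0, "grip": 0}, {"tx": 0, "ty": 0, "tz": 0, "rx": 0, "ry": 0, "rz": 0, "grip": 0}]}}

```text
t: 8.33
eef_pos: [495.3, 122.8, 98.9]
tcp_rot: [-1.571, -0.0, -1.797]
ft_force: [0.4, 0.8, -2.6]
opening: 0.27
```

Request:
{"name": "move_arm", "arguments": {"rows": [{"tx": 0, "ty": 0.05, "tz": 0, "rx": 0, "ry": 0, "rz": 0, "grip": 0}, {"tx": 0, "ty": 0.0, "tz": 0, "rx": 0, "ry": 0, "rz": 0, "grip": 0}, {"tx": 0, "ty": 0, "tz": 0, "rx": 0, "ry": 0, "rz": 0, "grip": 0}]}}

```text
t: 8.58
eef_pos: [495.3, 122.9, 98.7]
tcp_rot: [-1.57, 0.0, -1.797]
ft_force: [-2.3, 1.1, 4.5]
opening: 0.272
```

Request:
{"name": "move_arm", "arguments": {"rows": [{"tx": 0, "ty": 0, "tz": 0, "rx": 0, "ry": 0, "rz": 0, "grip": 30}, {"tx": 0, "ty": 0.0, "tz": 0, "rx": 0, "ry": 0, "rz": 0, "grip": 40}, {"tx": 0, "ty": 0, "tz": 0, "rx": 0, "ry": 0, "rz": 0, "grip": 60}, {"tx": 0, "ty": 0, "tz": 0, "rx": 0, "ry": 0, "rz": 0, "grip": 60}, {"tx": 0, "ty": 0, "tz": 0, "rx": 0, "ry": 0, "rz": 0, "grip": 60}, {"tx": 0, "ty": 0, "tz": 0, "rx": 0, "ry": 0, "rz": 0, "grip": 60}]}}

```text
t: 9.08
eef_pos: [495.3, 122.8, 98.4]
tcp_rot: [-1.571, -0.0, -1.797]
ft_force: [-0.5, 0.6, 0.2]
opening: 0.576
```

Request:
{"name": "move_arm", "arguments": {"rows": [{"tx": 0, "ty": -1, "tz": 0, "rx": 0, "ry": 0, "rz": 0, "grip": 60}, {"tx": 0, "ty": -2, "tz": 0, "rx": 0, "ry": 0, "rz": 0, "grip": 60}, {"tx": 0, "ty": -3, "tz": 0, "rx": 0, "ry": 0, "rz": 0, "grip": 60}, {"tx": 0, "ty": -3, "tz": 0, "rx": 0, "ry": 0, "rz": 0, "grip": 60}, {"tx": 0, "ty": -3, "tz": 0, "rx": 0, "ry": 0, "rz": 0, "grip": 60}, {"tx": 0, "ty": -2, "tz": 0, "rx": 0, "ry": 0, "rz": 0, "grip": 60}, {"tx": 0, "ty": 0, "tz": 0, "rx": 0, "ry": 0, "rz": 0, "grip": 60}]}}

```text
t: 9.67
eef_pos: [496.5, 123.1, 243.2]
tcp_rot: [-1.564, 0.002, -1.797]
ft_force: [-0.3, -0.6, 0.2]
opening: 0.6
```

```bash
python3 -c "
from h import *
st(); snap('wrist','w6')"
```

```text
t 9.67 pos [496.5 123.1 243.2] rot [-1.5639  0.0023 -1.7968] F [-0.3 -0.6  0.2] op 0.6 q [ 0.11  0.32  1.82 -0.    0.99  1.91]
```

View pics/w6.png

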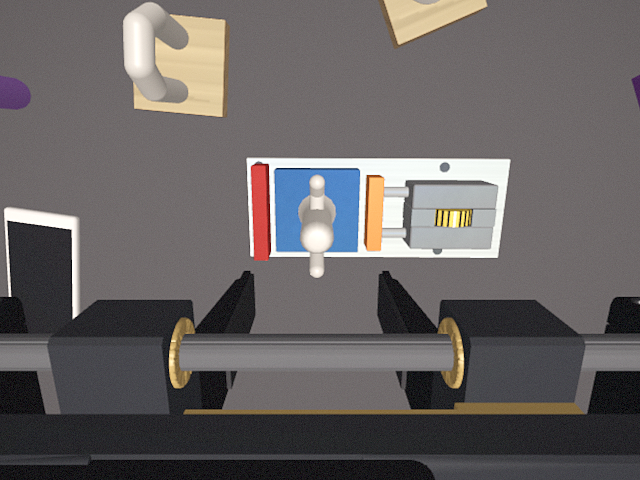

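Run:
```python
from h import *
c,p,d=load("w6")
J=np.array([494.05,121.9]); a=np.radians(76.8); jy=np.array([np.cos(a),np.sin(a)]); jx=np.array([jy[1],-jy[0]])
tj=lambda P:np.c_[(P[:,:2]-J)@jx,(P[:,:2]-J)@jy]
roi=np.zeros((480,640),np.uint8); roi[150:265,235:520]=1
m=((p.max(2)>110)&(roi>0)).astype(np.uint8)*255
m=cv2.morphologyEx(m,cv2.MORPH_CLOSE,np.ones((35,35)))
v,u=np.nonzero(m); print("plate",rect(onplane(c,np.c_[u,v],6)))
H=hsv(p,(100,120,50),(125,255,255))*roi
v,u=np.nonzero(H); D=bydepth(c,np.c_[u,v],d); print("base z",np.median(D[:,2]).round(1)); r=rect(onplane(c,np.c_[u,v],26)); print(r, "jig",tj(np.array([r[0]])))
for nm,lo,hi,z in (("jaw",(8,130,140),(19,255,255),34),("yel",(20,80,80),(36,255,255),48)):
    O=hsv(p,lo,hi)*roi; v,u=np.nonzero(O); D=bydepth(c,np.c_[u,v],d); print(nm,np.percentile(D[:,2],[50,98]).round(1)); k=D[:,2]>28
    T=tj(onplane(c,np.c_[u,v][k],z)); print(np.percentile(T,[1,99],axis=0).round(1), np.r_[J+T.mean(0)[0]*jx+T.mean(0)[1]*jy].round(1))
s=env.state();
```

```text
plate (array([480.4,  63. ]), array([293. , 115.3]), 77.1)
base z 25.2
(array([496.8, 123. ]), array([78.3, 79.6]), 76.5) jig [[2.42615603 1.69890169]]
jaw [33.1 34.7]
[[-32.8 -58.6]
 [ 35.1 -45.1]] [484.  71.]
yel [46.6 49.8]
[[  -6.8 -135.5]
 [   8.8 -104.1]] [468.2   4.8]
```

Request:
{"name": "move_arm", "arguments": {"rows": [{"tx": 2.0, "ty": 0, "tz": 0, "rx": 0, "ry": 0, "rz": 0, "grip": 0}, {"tx": 3.0, "ty": 0, "tz": 0, "rx": 0, "ry": 0, "rz": 0, "grip": 0}, {"tx": 3.0, "ty": 0, "tz": 0, "rx": 0, "ry": 0, "rz": 0, "grip": 0}, {"tx": 3.0, "ty": 0, "tz": 0, "rx": 0, "ry": 0, "rz": 0, "grip": 0}, {"tx": 2.1, "ty": 0, "tz": -0.24, "rx": 0, "ry": 0, "rz": 0, "grip": 0}, {"tx": 0, "ty": 0, "tz": 0, "rx": 0, "ry": -0.12, "rz": 0, "grip": 0}, {"tx": 0, "ty": 0, "tz": 0, "rx": 0, "ry": -0.12, "rz": 0, "grip": 0}, {"tx": 0, "ty": 0, "tz": 0, "rx": 0, "ry": -0.12, "rz": 0, "grip": 0}, {"tx": 0, "ty": 0, "tz": 0, "rx": 0, "ry": -0.12, "rz": 0, "grip": 0}, {"tx": 0, "ty": 0, "tz": 0, "rx": 0, "ry": -0.12, "rz": 0, "grip": 0}]}}

```text
t: 10.55
eef_pos: [463.0, -4.3, 237.7]
tcp_rot: [-1.572, 0.001, -1.191]
ft_force: [-0.4, 1.0, -0.0]
opening: 0.013
```

Request:
{"name": "move_arm", "arguments": {"rows": [{"tx": 0, "ty": 0, "tz": 0, "rx": 0, "ry": -0.12, "rz": 0, "grip": 0}, {"tx": 0, "ty": 0, "tz": 0, "rx": 0, "ry": -0.12, "rz": 0, "grip": 0}, {"tx": 0, "ty": 0, "tz": 0, "rx": 0, "ry": -0.12, "rz": 0, "grip": 0}, {"tx": 0, "ty": 0, "tz": 0, "rx": 0, "ry": -0.12, "rz": 0, "grip": 0}, {"tx": 0, "ty": 0, "tz": 0, "rx": 0, "ry": -0.12, "rz": 0, "grip": 0}, {"tx": 0, "ty": 0, "tz": 0, "rx": 0, "ry": -0.12, "rz": 0, "grip": 0}, {"tx": 0, "ty": 0, "tz": 0, "rx": 0, "ry": -0.12, "rz": 0, "grip": 0}, {"tx": 0, "ty": 0, "tz": 0, "rx": 0, "ry": -0.12, "rz": 0, "grip": 0}, {"tx": 0, "ty": 0, "tz": 0, "rx": 0, "ry": 0, "rz": 0, "grip": 0}, {"tx": 0, "ty": 0, "tz": 0, "rx": 0, "ry": 0, "rz": 0, "grip": 0}]}}

```text
t: 11.38
eef_pos: [463.2, -4.2, 237.9]
tcp_rot: [-1.571, 0.001, -0.241]
ft_force: [0.1, -0.7, -0.3]
opening: 0.005
```

```bash
python3 -c "
from h import *
st(); snap('wrist','w7')"
```

```text
t 11.38 pos [463.2  -4.2 237.9] rot [-1.5709e+00  1.2000e-03 -2.4080e-01] F [ 0.1 -0.7 -0.3] op 0.005 q [-0.15  0.26  1.93 -0.    0.95  0.09]
```

View pics/w7.png

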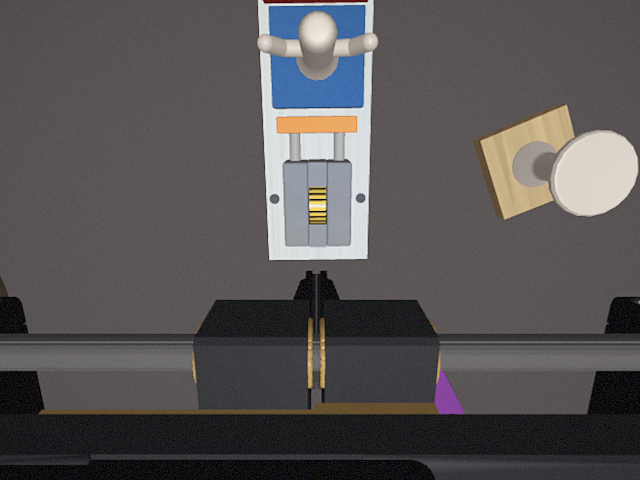

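Run:
```python
from h import *
c,p,d=load("w7")
s=env.state(); Rt=R.from_euler('xyz',s["tcp_rot"]).as_matrix()
roi=np.zeros((480,640),np.uint8); roi[150:250,290:345]=1
O=hsv(p,(20,80,80),(36,255,255))*roi; v,u=np.nonzero(O); D=bydepth(c,np.c_[u,v],d); print(np.percentile(D[:,2],[5,50,98]).round(1))
k=D[:,2]>42; P=onplane(c,np.c_[u,v][k],48); print("wheel",rect(P)); T=(P-s["eef_pos"])@Rt; print("tool frame x,z",np.percentile(T[:,[0,2]],[1,50,99],axis=0).round(1))
# housing
g=np.zeros_like(roi); g[155:250,280:355]=1; v,u=np.nonzero(g); D=bydepth(c,np.c_[u,v],d); k=(D[:,2]>41)&(D[:,2]<47); P=onplane(c,np.c_[u,v][k],44); T=(P-s["eef_pos"])@Rt; print("housing tool",np.percentile(T[:,[0,2]],[1,99],axis=0).round(1),rect(P))
kk=(D[:,2]>48); print("top rim pts",D[kk].mean(0).round(1),D[:,2].max().round(1))
# fingertip view
C=D; print("tip px",proj(c,[s["eef_pos"]+Rt@[0,19,0]]).round(0),proj(c,[s["eef_pos"]+Rt@[0,19,10]]).round(0),proj(c,[s["eef_pos"]+Rt@[12,19,10]]).round(0))
cv2.imwrite("pics/w7c.png",cv2.resize(p[140:420,200:440],None,fx=2.2,fy=2.2,interpolation=cv2.INTER_CUBIC)[:600,:528])
```

```text
[31.8 46.9 50.1]
wheel (array([465.8,   4.1]), array([29.2, 13.2]), 76.2)
tool frame x,z [[-6.  -5.9]
 [ 1.   7.6]
 [ 7.2 23.3]]
housing tool [[-28.3 -29.2]
 [ 29.9  45.1]] (array([465.8,   3.3]), array([76.1, 59.5]), 76.7)
top rim pts [467.    9.4  79.5] 388.0
tip px [[316. 295.]] [[316. 275.]] [[342. 275.]]
```

View pics/w7c.png

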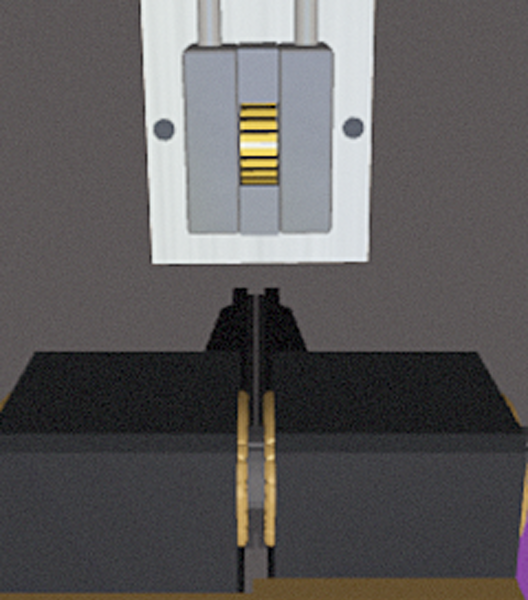

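Request:
{"name": "move_arm", "arguments": {"rows": [{"tx": 0.07, "ty": 2, "tz": 0.12, "rx": 0, "ry": -0.011, "rz": 0, "grip": 0}, {"tx": 0, "ty": 3, "tz": 0, "rx": 0, "ry": 0, "rz": 0, "grip": 0}, {"tx": 0, "ty": 3, "tz": 0, "rx": 0, "ry": 0, "rz": 0, "grip": 0}, {"tx": 0, "ty": 3, "tz": 0, "rx": 0, "ry": 0, "rz": 0, "grip": 0}, {"tx": 0, "ty": 3, "tz": 0, "rx": 0, "ry": 0, "rz": 0, "grip": 0}, {"tx": 0, "ty": 1.5, "tz": 0, "rx": 0, "ry": 0, "rz": 0, "grip": 0}, {"tx": 0, "ty": 0.5, "tz": 0, "rx": 0, "ry": 0, "rz": 0, "grip": 0}, {"tx": 0, "ty": 0, "tz": 0, "rx": 0, "ry": 0, "rz": 0, "grip": 0}, {"tx": 0, "ty": 0, "tz": 0, "rx": 0, "ry": 0, "rz": 0, "grip": 0}]}}

```text
t: 12.18
eef_pos: [464.8, -3.3, 78.9]
tcp_rot: [-1.571, -0.0, -0.227]
ft_force: [0.7, -0.6, 0.1]
opening: 0.004
```

```bash
python3 -c "
from h import *
st(); snap('wrist','w8')"
```

```text
t 12.18 pos [464.8  -3.3  78.9] rot [-1.5709e+00 -3.0000e-04 -2.2750e-01] F [ 0.7 -0.6  0.1] op 0.004 q [-0.15  0.51  2.1  -0.    0.53  0.08]
```

View pics/w8.png

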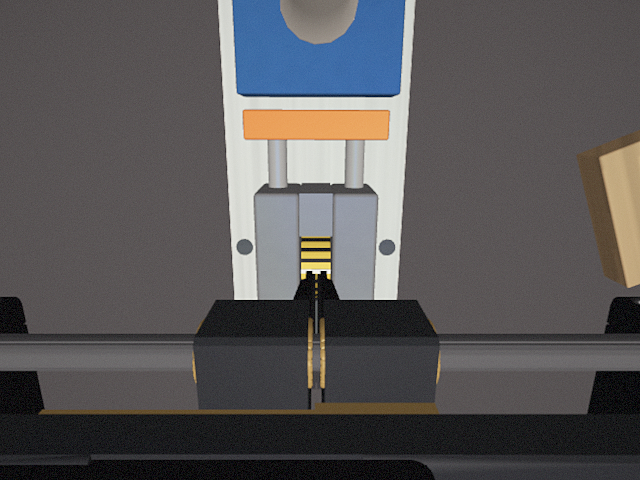

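Request:
{"name": "move_arm", "arguments": {"rows": [{"tx": 0, "ty": 0.5, "tz": 0, "rx": 0, "ry": 0, "rz": 0, "grip": 0}, {"tx": 0, "ty": 0.3, "tz": 0, "rx": 0, "ry": 0, "rz": 0, "grip": 0}, {"tx": 0, "ty": 0, "tz": 0, "rx": 0, "ry": 0, "rz": 0, "grip": 0}]}}

```text
t: 12.48
eef_pos: [464.5, -3.3, 70.4]
tcp_rot: [-1.571, -0.0, -0.226]
ft_force: [0.3, 0.2, -0.2]
opening: 0.005
```

Request:
{"name": "move_arm", "arguments": {"rows": [{"tx": 0, "ty": 0.05, "tz": 0, "rx": 0, "ry": 0, "rz": 0, "grip": 0}, {"tx": 0, "ty": 0, "tz": 0, "rx": 0, "ry": 0, "rz": 0, "grip": 0}]}}

```text
t: 12.65
eef_pos: [464.6, -3.3, 70.0]
tcp_rot: [-1.571, -0.0, -0.226]
ft_force: [-0.7, -0.1, -0.2]
opening: 0.007
```

Request:
{"name": "move_arm", "arguments": {"rows": [{"tx": 0, "ty": 0.05, "tz": 0, "rx": 0, "ry": 0, "rz": 0, "grip": 0}, {"tx": 0, "ty": 0, "tz": 0, "rx": 0, "ry": 0, "rz": 0, "grip": 0}]}}

```text
t: 12.82
eef_pos: [464.5, -3.3, 69.4]
tcp_rot: [-1.571, -0.0, -0.226]
ft_force: [0.2, -1.0, 0.4]
opening: 0.004
```

Request:
{"name": "move_arm", "arguments": {"rows": [{"tx": 0, "ty": 0.04, "tz": 0, "rx": 0, "ry": 0, "rz": 0, "grip": 0}, {"tx": 0, "ty": 0, "tz": 0, "rx": 0, "ry": 0, "rz": 0, "grip": 0}]}}

```text
t: 12.98
eef_pos: [464.6, -3.3, 69.2]
tcp_rot: [-1.571, -0.0, -0.226]
ft_force: [-0.9, 0.4, 3.7]
opening: 0.006
```

Request:
{"name": "move_arm", "arguments": {"rows": [{"tx": 0, "ty": 0.03, "tz": 0, "rx": 0, "ry": 0, "rz": 0, "grip": 0}, {"tx": 0, "ty": 0, "tz": 0, "rx": 0, "ry": 0, "rz": 0, "grip": 0}]}}

```text
t: 13.15
eef_pos: [464.6, -3.3, 69.1]
tcp_rot: [-1.571, -0.001, -0.226]
ft_force: [-0.9, 0.0, 7.6]
opening: 0.004
```

Request:
{"name": "move_arm", "arguments": {"rows": [{"tx": 0, "ty": 0.04, "tz": 0, "rx": 0, "ry": 0, "rz": 0, "grip": 0}, {"tx": 0, "ty": 0, "tz": 0, "rx": 0, "ry": 0, "rz": 0, "grip": 0}]}}

```text
t: 13.32
eef_pos: [464.6, -3.3, 69.0]
tcp_rot: [-1.571, -0.001, -0.226]
ft_force: [-3.3, 0.1, 13.6]
opening: 0.005
```

Request:
{"name": "move_arm", "arguments": {"rows": [{"tx": 0, "ty": 0, "tz": 0.2, "rx": 0, "ry": 0, "rz": 0, "grip": 0}, {"tx": 0, "ty": 0, "tz": 0.2, "rx": 0, "ry": 0, "rz": 0, "grip": 0}]}}

```text
t: 13.48
eef_pos: [465.5, 0.4, 69.0]
tcp_rot: [-1.571, -0.001, -0.226]
ft_force: [-4.0, -2.9, 13.4]
opening: 0.003
```

Request:
{"name": "move_arm", "arguments": {"rows": [{"tx": 0, "ty": 0, "tz": 0.2, "rx": 0, "ry": 0, "rz": 0, "grip": 0}, {"tx": 0, "ty": 0, "tz": 0.2, "rx": 0, "ry": 0, "rz": 0, "grip": 0}, {"tx": 0, "ty": 0, "tz": 0.2, "rx": 0, "ry": 0, "rz": 0, "grip": 0}]}}

```text
t: 13.73
eef_pos: [466.8, 6.3, 69.0]
tcp_rot: [-1.571, -0.001, -0.226]
ft_force: [-2.8, -3.6, 12.1]
opening: 0.005
```

Request:
{"name": "move_arm", "arguments": {"rows": [{"tx": 0, "ty": 0, "tz": 0.2, "rx": 0, "ry": 0, "rz": 0, "grip": 0}, {"tx": 0, "ty": 0, "tz": 0.2, "rx": 0, "ry": 0, "rz": 0, "grip": 0}, {"tx": 0, "ty": 0, "tz": 0, "rx": 0, "ry": 0, "rz": 0, "grip": 0}]}}

```text
t: 13.98
eef_pos: [467.8, 10.4, 69.0]
tcp_rot: [-1.571, -0.001, -0.226]
ft_force: [-2.2, -0.4, 13.1]
opening: 0.001
```

```bash
python3 -c "
from h import *
st(); snap('wrist','w9')"
```

```text
t 13.98 pos [467.8  10.4  69. ] rot [-1.571e+00 -8.000e-04 -2.258e-01] F [-2.2 -0.4 13.1] op 0.001 q [-0.12  0.54  2.09 -0.    0.51  0.11]
```

View pics/w9.png

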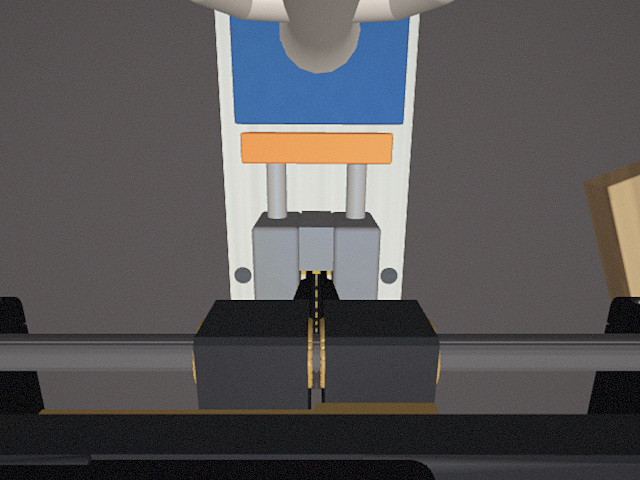

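Request:
{"name": "move_arm", "arguments": {"rows": [{"tx": 0, "ty": -0.5, "tz": 0, "rx": 0, "ry": 0, "rz": 0, "grip": 0}, {"tx": 0, "ty": 0, "tz": -0.8, "rx": 0, "ry": 0, "rz": 0, "grip": 0}, {"tx": 0, "ty": 0, "tz": -0.7, "rx": 0, "ry": 0, "rz": 0, "grip": 0}, {"tx": 0, "ty": 0, "tz": 0, "rx": 0, "ry": 0, "rz": 0, "grip": 0}, {"tx": 0, "ty": 0.3, "tz": 0, "rx": 0, "ry": 0, "rz": 0, "grip": 0}, {"tx": 0, "ty": 0.12, "tz": 0, "rx": 0, "ry": 0, "rz": 0, "grip": 0}, {"tx": 0, "ty": 0, "tz": 0, "rx": 0, "ry": 0, "rz": 0, "grip": 0}, {"tx": 0, "ty": 0.04, "tz": 0, "rx": 0, "ry": 0, "rz": 0, "grip": 0}, {"tx": 0, "ty": 0, "tz": 0, "rx": 0, "ry": 0, "rz": 0, "grip": 0}]}}

```text
t: 14.78
eef_pos: [464.3, -4.3, 69.0]
tcp_rot: [-1.571, -0.0, -0.226]
ft_force: [-2.7, -1.9, 12.0]
opening: 0.006
```

```bash
cat > jaw.py <<'E'
from h import *
import sys
J=np.array([494.05,121.9]); a=np.radians(76.8); jy=np.array([np.cos(a),np.sin(a)]); jx=np.array([jy[1],-jy[0]])
tj=lambda P:np.c_[(P[:,:2]-J)@jx,(P[:,:2]-J)@jy]
def meas(c,p):
    O=hsv(p,(8,130,120),(19,255,255)); O[260:]=0; O[:,:220]=0;O[:,420:]=0
    B=hsv(p,(100,120,50),(125,255,255)); B[260:]=0;B[:,:220]=0;B[:,420:]=0
    cols=[x for x in range(260,375,4)]
    e=np.array([[x,np.nonzero(O[:,x])[0].min()] for x in cols]); o=tj(onplane(c,e,34))
    e=np.array([[x,np.nonzero(B[:,x])[0].max()+1] for x in cols]); b=tj(onplane(c,e,26))
    print("jaw face y",o[:,1].mean().round(2),"base near y",b[:,1].mean().round(2),"ang",np.degrees(np.polyfit(b[:,0],b[:,1],1)[0]).round(2))
if __name__=="__main__":
    for t in sys.argv[1:]:
        c,p,d=load(t); print(t); meas(c,p)
E
python3 jaw.py w7 w8 w9
```

```text
w7Traceback (most recent call last):
  File "jaw.py", line 14, in <module>
    c,p,d=load(t); print(t); meas(c,p)
                             ~~~~^^^^^
  File "jaw.py", line 9, in meas
    e=np.array([[x,np.nonzero(O[:,x])[0].min()] for x in cols]); o=tj(onplane(c,e,34))
                   ~~~~~~~~~~~~~~~~~~~~~~~~~^^
    return umr_minimum(a, axis, None, out, keepdims, initial, where)
ValueError: zero-size array to reduction operation minimum which has no identity
```

Pressing at 12 N. Second stroke, 15 mm.

Request:
{"name": "move_arm", "arguments": {"rows": [{"tx": 0, "ty": 0, "tz": 0.2, "rx": 0, "ry": 0, "rz": 0, "grip": 0}, {"tx": 0, "ty": 0, "tz": 0.2, "rx": 0, "ry": 0, "rz": 0, "grip": 0}, {"tx": 0, "ty": 0, "tz": 0.2, "rx": 0, "ry": 0, "rz": 0, "grip": 0}, {"tx": 0, "ty": 0, "tz": 0.2, "rx": 0, "ry": 0, "rz": 0, "grip": 0}]}}

```text
t: 15.12
eef_pos: [466.2, 3.5, 69.0]
tcp_rot: [-1.571, -0.0, -0.226]
ft_force: [-2.6, -2.9, 11.6]
opening: 0.006
```

Request:
{"name": "move_arm", "arguments": {"rows": [{"tx": 0, "ty": 0, "tz": 0.2, "rx": 0, "ry": 0, "rz": 0, "grip": 0}, {"tx": 0, "ty": 0, "tz": 0.2, "rx": 0, "ry": 0, "rz": 0, "grip": 0}, {"tx": 0, "ty": 0, "tz": 0.2, "rx": 0, "ry": 0, "rz": 0, "grip": 0}, {"tx": 0, "ty": 0, "tz": 0.1, "rx": 0, "ry": 0, "rz": 0, "grip": 0}, {"tx": 0, "ty": 0, "tz": 0, "rx": 0, "ry": 0, "rz": 0, "grip": 0}]}}

```text
t: 15.53
eef_pos: [467.8, 10.4, 69.0]
tcp_rot: [-1.571, -0.001, -0.226]
ft_force: [-1.3, -0.5, 11.2]
opening: 0.008
```

```bash
sed -i 's/range(260,375,4)/range(285,355,3)/' jaw.py
python3 -c "
from h import *
st(); snap('wrist','w10')"; python3 jaw.py w8 w9 w10
```

```text
t 15.53 pos [467.8  10.4  69. ] rot [-1.571e+00 -5.000e-04 -2.256e-01] F [-1.3 -0.5 11.2] op 0.008 q [-0.12  0.54  2.09 -0.    0.51  0.11]
w8
jaw face y -46.22 base near y -39.7 ang 0.24
w9
jaw face y -42.5 base near y -38.52 ang 0.23
w10
jaw face y -38.55 base near y -38.33 ang -0.79
```

Request:
{"name": "move_arm", "arguments": {"rows": [{"tx": 0, "ty": -0.5, "tz": 0, "rx": 0, "ry": 0, "rz": 0, "grip": 0}, {"tx": 0, "ty": 0, "tz": -0.8, "rx": 0, "ry": 0, "rz": 0, "grip": 0}, {"tx": 0, "ty": 0, "tz": -0.7, "rx": 0, "ry": 0, "rz": 0, "grip": 0}, {"tx": 0, "ty": 0, "tz": 0, "rx": 0, "ry": 0, "rz": 0, "grip": 0}, {"tx": 0, "ty": 0.3, "tz": 0, "rx": 0, "ry": 0, "rz": 0, "grip": 0}, {"tx": 0, "ty": 0.12, "tz": 0, "rx": 0, "ry": 0, "rz": 0, "grip": 0}, {"tx": 0, "ty": 0, "tz": 0, "rx": 0, "ry": 0, "rz": 0, "grip": 0}, {"tx": 0, "ty": 0.05, "tz": 0, "rx": 0, "ry": 0, "rz": 0, "grip": 0}, {"tx": 0, "ty": 0, "tz": 0, "rx": 0, "ry": 0, "rz": 0, "grip": 0}]}}

```text
t: 16.33
eef_pos: [464.3, -4.3, 69.1]
tcp_rot: [-1.571, -0.0, -0.226]
ft_force: [-2.1, -2.8, 6.7]
opening: 0.003
```

Request:
{"name": "move_arm", "arguments": {"rows": [{"tx": 0, "ty": 0, "tz": 0.15, "rx": 0, "ry": 0, "rz": 0, "grip": 0}, {"tx": 0, "ty": 0, "tz": 0.15, "rx": 0, "ry": 0, "rz": 0, "grip": 0}, {"tx": 0, "ty": 0, "tz": 0.15, "rx": 0, "ry": 0, "rz": 0, "grip": 0}, {"tx": 0, "ty": 0, "tz": 0.15, "rx": 0, "ry": 0, "rz": 0, "grip": 0}, {"tx": 0, "ty": 0, "tz": 0.15, "rx": 0, "ry": 0, "rz": 0, "grip": 0}]}}

```text
t: 16.75
eef_pos: [466.0, 3.0, 69.1]
tcp_rot: [-1.571, -0.0, -0.226]
ft_force: [-1.5, -2.6, 6.4]
opening: 0.004
```

Request:
{"name": "move_arm", "arguments": {"rows": [{"tx": 0, "ty": 0, "tz": 0.15, "rx": 0, "ry": 0, "rz": 0, "grip": 0}, {"tx": 0, "ty": 0, "tz": 0.15, "rx": 0, "ry": 0, "rz": 0, "grip": 0}, {"tx": 0, "ty": 0, "tz": 0.15, "rx": 0, "ry": 0, "rz": 0, "grip": 0}, {"tx": 0, "ty": 0, "tz": 0.15, "rx": 0, "ry": 0, "rz": 0, "grip": 0}, {"tx": 0, "ty": 0, "tz": 0.15, "rx": 0, "ry": 0, "rz": 0, "grip": 0}]}}

```text
t: 17.17
eef_pos: [467.7, 10.3, 69.1]
tcp_rot: [-1.571, -0.0, -0.226]
ft_force: [-1.1, -3.6, 6.5]
opening: 0.005
```

```bash
python3 -c "
from h import *
st(); snap('wrist','w11')"; python3 jaw.py w11
```

```text
t 17.17 pos [467.7  10.3  69.1] rot [-1.5711e+00 -2.0000e-04 -2.2570e-01] F [-1.1 -3.6  6.5] op 0.005 q [-0.12  0.54  2.09 -0.    0.51  0.11]
w11
jaw face y -34.82 base near y -34.4 ang -0.88
```

View pics/w11.png

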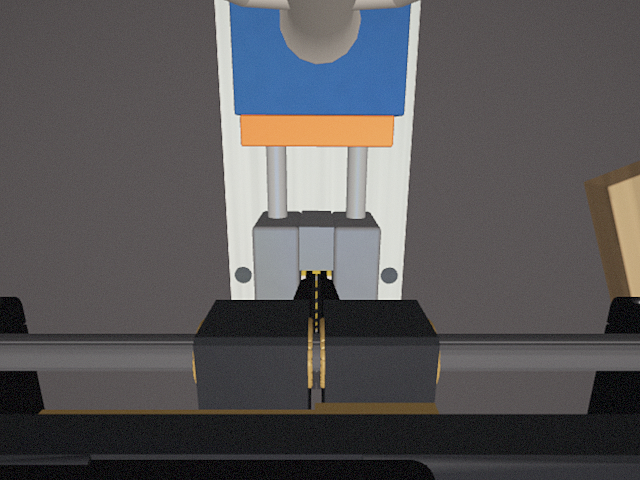

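Request:
{"name": "move_arm", "arguments": {"rows": [{"tx": 0, "ty": -0.5, "tz": 0, "rx": 0, "ry": 0, "rz": 0, "grip": 0}, {"tx": 0, "ty": 0, "tz": -0.8, "rx": 0, "ry": 0, "rz": 0, "grip": 0}, {"tx": 0, "ty": 0, "tz": -0.7, "rx": 0, "ry": 0, "rz": 0, "grip": 0}, {"tx": 0, "ty": 0, "tz": 0, "rx": 0, "ry": 0, "rz": 0, "grip": 0}, {"tx": 0, "ty": 0.3, "tz": 0, "rx": 0, "ry": 0, "rz": 0, "grip": 0}, {"tx": 0, "ty": 0.12, "tz": 0, "rx": 0, "ry": 0, "rz": 0, "grip": 0}, {"tx": 0, "ty": 0, "tz": 0, "rx": 0, "ry": 0, "rz": 0, "grip": 0}, {"tx": 0, "ty": 0.06, "tz": 0, "rx": 0, "ry": 0, "rz": 0, "grip": 0}, {"tx": 0, "ty": 0, "tz": 0, "rx": 0, "ry": 0, "rz": 0, "grip": 0}]}}

```text
t: 17.97
eef_pos: [464.2, -4.2, 69.2]
tcp_rot: [-1.571, 0.0, -0.226]
ft_force: [-0.9, -0.9, 2.7]
opening: 0.002
```

Request:
{"name": "move_arm", "arguments": {"rows": [{"tx": 0, "ty": 0.04, "tz": 0, "rx": 0, "ry": 0, "rz": 0, "grip": 0}, {"tx": 0, "ty": 0, "tz": 0, "rx": 0, "ry": 0, "rz": 0, "grip": 0}]}}

```text
t: 18.13
eef_pos: [464.2, -4.2, 69.1]
tcp_rot: [-1.571, -0.0, -0.226]
ft_force: [-2.2, -1.3, 7.9]
opening: 0.001
```

Request:
{"name": "move_arm", "arguments": {"rows": [{"tx": 0, "ty": 0.04, "tz": 0, "rx": 0, "ry": 0, "rz": 0, "grip": 0}, {"tx": 0, "ty": 0, "tz": 0, "rx": 0, "ry": 0, "rz": 0, "grip": 0}]}}

```text
t: 18.3
eef_pos: [464.3, -4.2, 69.0]
tcp_rot: [-1.571, -0.0, -0.226]
ft_force: [-2.9, -0.7, 12.6]
opening: 0.002
```

Request:
{"name": "move_arm", "arguments": {"rows": [{"tx": 0, "ty": 0, "tz": 0.15, "rx": 0, "ry": 0, "rz": 0, "grip": 0}, {"tx": 0, "ty": 0, "tz": 0.15, "rx": 0, "ry": 0, "rz": 0, "grip": 0}, {"tx": 0, "ty": 0, "tz": 0.15, "rx": 0, "ry": 0, "rz": 0, "grip": 0}, {"tx": 0, "ty": 0, "tz": 0.15, "rx": 0, "ry": 0, "rz": 0, "grip": 0}]}}

```text
t: 18.63
eef_pos: [465.6, 1.5, 69.0]
tcp_rot: [-1.571, -0.0, -0.226]
ft_force: [-3.5, -4.5, 11.7]
opening: 0.004
```

Request:
{"name": "move_arm", "arguments": {"rows": [{"tx": 0, "ty": 0, "tz": 0.1, "rx": 0, "ry": 0, "rz": 0, "grip": 0}, {"tx": 0, "ty": 0, "tz": 0.1, "rx": 0, "ry": 0, "rz": 0, "grip": 0}]}}

```text
t: 18.8
eef_pos: [466.1, 3.5, 69.0]
tcp_rot: [-1.571, -0.0, -0.226]
ft_force: [-2.2, -2.6, 12.0]
opening: 0.004
```

Request:
{"name": "move_arm", "arguments": {"rows": [{"tx": 0, "ty": 0, "tz": 0.1, "rx": 0, "ry": 0, "rz": 0, "grip": 0}, {"tx": 0, "ty": 0, "tz": 0.1, "rx": 0, "ry": 0, "rz": 0, "grip": 0}]}}

```text
t: 18.97
eef_pos: [466.5, 5.4, 69.0]
tcp_rot: [-1.571, -0.001, -0.226]
ft_force: [-3.3, -4.6, 11.9]
opening: 0.007
```

```bash
python3 -c "
from h import *
st(); snap('wrist','w12');st()"; python3 jaw.py w12
```

```text
t 18.97 pos [466.5   5.4  69. ] rot [-1.5711e+00 -5.0000e-04 -2.2570e-01] F [-3.3 -4.6 11.9] op 0.007 q [-0.13  0.53  2.1  -0.    0.51  0.1 ]
t 19.02 pos [466.5   5.5  69. ] rot [-1.5711e+00 -5.0000e-04 -2.2560e-01] F [-3.1 -3.1 11.5] op 0.004 q [-0.13  0.53  2.1  -0.    0.51  0.1 ]
w12
jaw face y -32.58 base near y -31.67 ang 0.23
```

Request:
{"name": "move_arm", "arguments": {"rows": [{"tx": 0, "ty": 0, "tz": 0.06, "rx": 0, "ry": 0, "rz": 0, "grip": 0}, {"tx": 0, "ty": 0, "tz": 0.04, "rx": 0, "ry": 0, "rz": 0, "grip": 0}]}}

```text
t: 19.18
eef_pos: [466.6, 6.1, 69.0]
tcp_rot: [-1.572, -0.0, -0.225]
ft_force: [-3.9, -9.4, 12.6]
opening: 0.005
```

Request:
{"name": "move_arm", "arguments": {"rows": [{"tx": 0, "ty": 0, "tz": 0.06, "rx": 0, "ry": 0, "rz": 0, "grip": 0}, {"tx": 0, "ty": 0, "tz": 0.04, "rx": 0, "ry": 0, "rz": 0, "grip": 0}]}}

```text
t: 19.35
eef_pos: [467.1, 6.9, 69.0]
tcp_rot: [-1.571, -0.001, -0.225]
ft_force: [-2.9, -8.0, 12.0]
opening: 0.006
```

Request:
{"name": "move_arm", "arguments": {"rows": [{"tx": 0, "ty": 0, "tz": 0.06, "rx": 0, "ry": 0, "rz": 0, "grip": 0}, {"tx": 0, "ty": 0, "tz": 0.04, "rx": 0, "ry": 0, "rz": 0, "grip": 0}]}}

```text
t: 19.52
eef_pos: [467.5, 7.9, 69.0]
tcp_rot: [-1.571, -0.001, -0.226]
ft_force: [-2.5, -8.2, 10.8]
opening: 0.006
```

```bash
python3 -c "
from h import *
st(); snap('wrist','w13');st()"; python3 jaw.py w13
```

```text
t 19.52 pos [467.5   7.9  69. ] rot [-1.5714e+00 -1.3000e-03 -2.2550e-01] F [-2.5 -8.2 10.8] op 0.006 q [-0.12  0.54  2.1  -0.    0.51  0.1 ]
t 19.57 pos [467.5   8.   69. ] rot [-1.5714e+00 -1.3000e-03 -2.2550e-01] F [-2.5 -7.  11.3] op 0.005 q [-0.12  0.54  2.1  -0.    0.51  0.1 ]
w13
jaw face y -32.54 base near y -31.67 ang 0.24
```

Request:
{"name": "move_arm", "arguments": {"rows": [{"tx": 0, "ty": -0.1, "tz": 0, "rx": 0, "ry": 0, "rz": 0, "grip": 0}, {"tx": 0, "ty": -0.5, "tz": 0, "rx": 0, "ry": 0, "rz": 0, "grip": 0}, {"tx": 0, "ty": -1.5, "tz": 0, "rx": 0, "ry": 0, "rz": 0, "grip": 0}, {"tx": 0, "ty": -3, "tz": 0, "rx": 0, "ry": 0, "rz": 0, "grip": 0}, {"tx": 0, "ty": -3, "tz": 0, "rx": 0, "ry": 0, "rz": 0, "grip": 0}, {"tx": 0, "ty": -3, "tz": 0, "rx": 0, "ry": 0, "rz": 0, "grip": 0}, {"tx": 0, "ty": -3, "tz": 0, "rx": 0, "ry": 0, "rz": 0, "grip": 0}, {"tx": 0, "ty": -2, "tz": 0, "rx": 0, "ry": 0, "rz": 0, "grip": 0}, {"tx": 0, "ty": 0, "tz": 0, "rx": 0, "ry": 0, "rz": 0, "grip": 0}, {"tx": 0, "ty": 0, "tz": 0, "rx": 0, "ry": 0, "rz": 0, "grip": 0}]}}

```text
t: 20.4
eef_pos: [467.2, 8.6, 230.1]
tcp_rot: [-1.571, -0.002, -0.226]
ft_force: [-0.0, -0.6, -1.5]
opening: 0.003
```

Run:
```python
from jaw import *
st(); c,p,d=snap('wrist','w14'); snap('top','t14'); snap('side','s14')
H=hsv(p,(100,120,50),(125,255,255)); H[200:]=0
v,u=np.nonzero(H); uv=np.c_[u,v]; D=bydepth(c,uv,d); k=abs(D[:,2]-25)<6; print("base z",np.median(D[:,2]),rect(onplane(c,uv[k],26)))
v,u=np.nonzero(hsv(p,(8,130,120),(19,255,255))[:200]); k=(u>220)&(u<420); T=tj(onplane(c,np.c_[u,v][k],34)); print("jaw",np.percentile(T,[1,99],axis=0))
v,u=np.nonzero(hsv(p,(0,130,60),(6,255,255))[:200]); k=(u>220)&(u<420);  T=tj(onplane(c,np.c_[u,v][k],34)); print("fence",np.percentile(T,[1,99],axis=0) if k.any() else None)
```

```text
t 20.4 pos [467.2   8.6 230.1] rot [-1.5705 -0.002  -0.2258] F [-0.  -0.6 -1.5] op 0.003 q [-0.12  0.27  1.94  0.    0.93  0.1 ]
base z 25.18260787515689 (array([497.2, 129.2]), array([79.2, 78.9]), 76.8)
jaw [[-33.39718183 -44.91158852]
 [ 33.67983014 -32.56757059]]
fence [[-43.12197812  43.99804575]
 [ 43.53576934  54.02186288]]
```

View pics/w14.png

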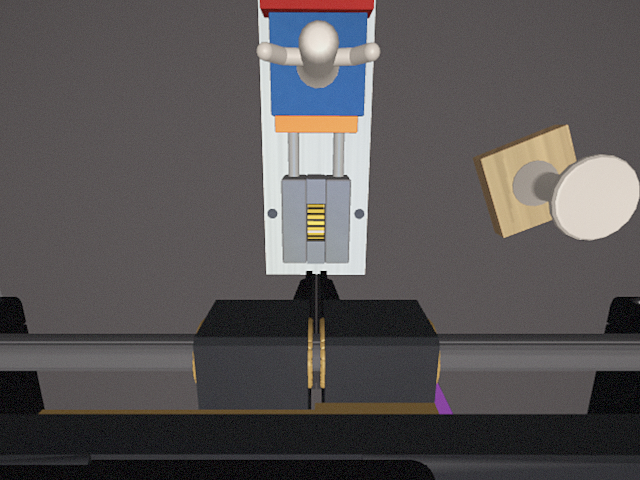

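View pics/s14.png

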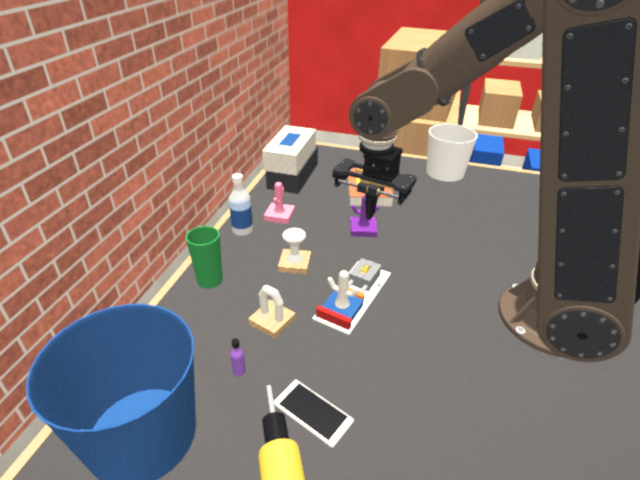

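```bash
python3 -c "
from h import *
print(env.job_done()); st()"
```

```text
the job is handed in; nothing more can be done
None
the job is handed in; nothing more can be done
```

The figure is clamped in the jig and the job was handed in at about 20.6 s of the 72 s allowed. No verdict was reported.

**What I did**
- I gripped the figure by its leg, turned it square to the jig and set it on the plate about 2 mm from the bay's middle along both axes. I let go once the touchdown force showed.
- I then rolled the thumbwheel with the closed fingertips in four strokes of about 14 mm. The press was 11–14 N; in the third stroke it was only about 6.5 N, but the wheel still carried along.
- I stopped when the drag jumped from about 4 N to 8–9 N and the jaw no longer advanced. By the drag formula that is about 22–28 N on the jaw, below the 40 N crush limit. I then lifted clear.

**Last checks**
- **Jaw:** its face was at jig y ≈ -32.6 mm, unchanged after letting go, with no gap visible at jaw or fence.
- **Figure:** the base top was at 25–26 mm, so it sits flat on the plate. It is square to within the measurement and about 1–2 mm off centre along the jig's x.
- **Surroundings:** the neighbouring things look unmoved by eye in the side picture, and the arm touches nothing.

**Not confirmed**
- The clamp force after release could not be measured. It should be about the 10 N that the wheel's friction keeps.
- The fence face measured about 43.5 mm instead of 48 mm in the last picture. The fence was cut off at the picture's edge there, so I did not rely on that reading.

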